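# Trip the hidden tray latch with a screwdriver and stow the nested mixing cups

## Robot

A 6-joint arm with a two-finger parallel gripper is mounted at the origin on a cart in front of the work surface, level with it; the furniture and walls round the work are solid. World frame = base frame: x ahead of the robot, y to its left, z up, the work surface at z = 0. Lengths are in m, angles in rad, forces in N, time in s.
With the tool pointing down it reaches from about 0.35 to 0.975 m from the base axis. Payload 4.9 kg.
Tool frame: the origin (TCP) lies midway between the tips of the shut fingers; the grasp point (between the pads) lies manip.grip_depth behind it (manip.grip_depth is the distance from the TCP to the grasp point, in m); z points along the fingers, x is the direction in which the jaws open and shut, and the axes are right-handed (so a half turn about z gives the same grasp; the last joint's range is limited). The gripper opens to 85 mm and grips with 20 to 120 N. Pads are 22 mm wide; open, the fingers measure 114 mm over their backs; the gripper's body (76 mm by 85 mm) begins 54 mm behind the grasp point. The pads swing forward as they close: fully open they stand 13 mm farther back than shut.
Start: joints at [-1.235, 0.053, 1.613, -0, 1.476, -0.119], TCP at [0.275, -0.561, 0.231] pointing down, gripper open.
Joint ranges: [-3.01, 3.01], [-1.01, 2.22], [0.06, 2.58], [-1.02, 4.17], [0.09, 2.62], [-3.14, 3.14]. Speed limits (rad/s): [2.57, 2.57, 3.14, 3.14, 3.14, 3.14].

## Interface

Orientations are given as a unit quaternion [w, x, y, z].
In Python, from plant import state, grab_frame, ticket, manip gives the robot as it stands.
- The arm moves only by the tool carry_out, never from a script. Its argument "moves" is a list that holds one entry, the list of rows, each a list of 7 numbers: the turn, a rotation vector about the tool's x, y, z each as a share of 5 degrees, from -1 to 1, then the shift along the tool's x, y, z each as a share of 0.04 m, from -1 to 1, then the gripper command: -1 is shut, 1 is fully open, values between are in proportion. A call has 1 to 8 rows; each row shifts and turns the commanded pose from where the row before left it, along the tool's axes as they then stand; what a row does not reach is not made up. A row lasts 1/12 s, in which the tool goes at most 41.7 mm and 7.16 degrees, less where a joint would pass 70% of its speed; a pose out of reach is approached as far as the arm can. A call with a number of a shift or a turn outside -1 to 1 is refused whole. A call with a gripper value outside its range is refused whole. The fingers move at their own pace and stop on an object; the grip force is fixed at half the most. Time passes only in rows, so rows that do not move let the fingers close. It gives the time, the measured TCP pose, the force and the opening at its end, in the units of the state.
- state(): the state, without advancing time (a new reading comes with each control period).
- grab_frame(name): name is "side" or "top"; returns a dict with "frame" (480x640x3 uint8, red, green, blue), "z_map" (480x640 float32, m along the optical axis (not along the pixel's ray), 0 where there is no reading), "K" (3x3 intrinsics, pixels), "k1" (the pictures are not rectified: a ray, as slopes to the right and down, at radius r is drawn at 1 + k1 r^2 times it, then the intrinsics apply), "world_from_camera" (4x4, takes a point from camera to world coordinates). Camera axes: x right, y down, z forward; pixel columns grow to the right and rows downward; lengths in m; the calibration is good to about 2 mm. A picture is of the moment at which its call begins.
- ticket.job_done(): hands the job in, once; it reports no verdict.
The state is a dict: "time": time; "joint_pos": joint angles; "joint_vel": joint speeds; "joint_efforts": joint torques, N m; "tool_pos": TCP position; "tool_rot": TCP orientation; "contact_force": force on the tool from outside, world axes, zero at the start; "ft_torque": the same for the moment, N m; "gripper_width": opening from 0.0 (shut) to 1.0 (fully open).
Only numpy, scipy, OpenCV 4.12 (cv2) and the standard library are available. Lean on these libraries where they do the work, as an engineer would, in place of code of your own. Each camera call takes 0.05 s, during which the arm holds its last target.

## Task

Put the mixing cups away: push the blade of the red screwdriver straight into the ringed hole in the front of the grey steel locker to trip the hidden latch, so that the sprung tray comes out, and lay the screwdriver back in its wooden rest, pointing as before. With the tray out, nest every loose white cup in the cup fixed on the tray, one inside the other in a straight stack, then push the tray home until it latches shut. Leave the wood offcut and the blue level where they are.

Things in the scene. Friction and masses are not known exactly. Their poses are not given: they have to be found in the camera images.
- locker: grey sheet-steel locker fixed to the bench, 140 mm high. x axis: level, from front to back; z up. Origin on the bench under the tray's centre line; front face at x = -80 mm, back at +85 mm, sides at y = -58 and +124 mm. From y = +62 to +124 mm the front is a closed plate with the access hole; the rest is open for tray and cups under the roof (clear height 138 mm)
- hole (a point): centre of the 19 mm round access hole, ringed in bright steel, at the outside of the 4 mm front plate, 105 mm above the bench. Axes as the locker's: x goes into the hole. The latch's push plate (30 mm wide, 100 mm high) stands 51 mm behind the hole's mouth
- latch (a joint): turn of the hidden latch lever, rad: 0 at rest under its spring; about 0.23 frees the tray (push plate driven in about 10 mm, about 5 N); 0.32 is its stop (14 mm). It springs back when let go, and snaps over the tray's pin by itself when the tray is pushed home (a push of about 12 N)
- tray (a joint): how far the tray is out, m: 0 shut and latched (it may be pushed to -0.004), 0.13 out against its stop. A spring pushes it out with 5.5 N shut and 2 N fully out, damped, so it takes about a second; opens towards the locker's -x
- tray_front (a point): centre of the outer face of the wooden strip across the tray's front end, 20 mm above the bench (strip 100 mm wide, 8 mm thick, top edge at 36 mm). Push here along the locker's +x to shut the tray. Shut, the strip stands 58 mm proud of the locker's front face. Moves with the tray; axes as the locker's
- nest (a point): centre of the underside of the white cup fixed on the tray (same shape as the loose cups; underside 8 mm above the bench, rim at 60 mm). Moves with the tray, 103 mm behind tray_front; with the tray out it is 85 mm in front of the locker's front face. Axes as the locker's
- cup_1: loose white plastic mixing cup, 52 mm high, open top: 40 mm across at the foot, widening to 55 mm at 40 mm height, then a straight 12 mm rim band 59 mm across to grip; wall 2 mm, inner floor 17 mm above the underside: a nested cup sits 17 to 18 mm above the one below. About 70 g. Stands upright on the bench. Origin: centre of underside. 2 to 4 of these cups are present
- cup_2: loose white plastic mixing cup, 52 mm high, open top: 40 mm across at the foot, widening to 55 mm at 40 mm height, then a straight 12 mm rim band 59 mm across to grip; wall 2 mm, inner floor 17 mm above the underside: a nested cup sits 17 to 18 mm above the one below. About 70 g. Stands upright on the bench. Origin: centre of underside. 2 to 4 of these cups are present
- cup_3: loose white plastic mixing cup, 52 mm high, open top: 40 mm across at the foot, widening to 55 mm at 40 mm height, then a straight 12 mm rim band 59 mm across to grip; wall 2 mm, inner floor 17 mm above the underside: a nested cup sits 17 to 18 mm above the one below. About 70 g. Stands upright on the bench. Origin: centre of underside. 2 to 4 of these cups are present
- cup_4: loose white plastic mixing cup, 52 mm high, open top: 40 mm across at the foot, widening to 55 mm at 40 mm height, then a straight 12 mm rim band 59 mm across to grip; wall 2 mm, inner floor 17 mm above the underside: a nested cup sits 17 to 18 mm above the one below. About 70 g. Stands upright on the bench. Origin: centre of underside. 2 to 4 of these cups are present
- rest: fixed wooden screwdriver rest: base 190 x 56 x 12 mm with two open-topped notched yokes, one for the end of the handle (at x = -100 mm) and one for the shaft (at x = +40 mm), each 14 mm thick. Axes: x along the screwdriver towards its blade, z up. Origin on the bench; the yokes rise to 43 and 52 mm
- rest_grip (a point): where driver_grip belongs when the screwdriver lies in the rest, 41 mm above the bench
- rest_tip (a point): where driver_tip belongs when the screwdriver lies in the rest, 41 mm above the bench
- screwdriver: flat screwdriver 235 mm long with a red handle (106 mm long, about 31 mm thick) and a steel shaft of 7.5 mm diameter and 130 mm length, 0.11 kg. Body x axis points from handle to blade; origin in the middle of its length, 15 mm under its axis
- driver_grip (a point): point on the screwdriver's axis inside the red handle, where to grip it, 172 mm behind its tip; free space between the rest's yokes here
- driver_tip (a point): the tip of the screwdriver's blade, on its axis
- offcut: wood offcut 160 x 42 x 38 mm; a bystander, leave it where it lies. Origin: centre of its underside
- level: blue level 230 x 27 x 40 mm; a bystander, leave it where it lies. Origin: centre of its underside
- tool_pail: tall white bucket of tools, fixed, not part of the job: about 190 mm across the top, over 200 mm high, tools standing out above; origin at its foot's centre. Behind the cups the front of a big fixed red tool box reaches forward to about x = 0.73 m, over 0.2 m high. Keep arm and gripper clear of both
Mind the look-alikes: they are no part of the job. What is shaped like the cup_2 but purple is not meant.

How it is judged:
On the way, in this order (a step that is already met when the one before it is completed fails the run):
1. the screwdriver's blade is in the access hole and pushes the hidden latch lever (x of driver_tip in the frame of hole above 0.03 m and y of driver_tip in the frame of hole between -0.012 and 0.012 m and z of driver_tip in the frame of hole between -0.012 and 0.012 m and value of joint latch above 0.1 rad), for 0.05 s.
2. the tray has sprung out (value of joint tray above 0.115 m), for 0.2 s.
3. with the tray out, every loose cup is nested in the cup on the tray (horizontal distance between each of cup_1, cup_2, cup_3, cup_4 and nest below 0.01 m and z of cup_1 in the frame of nest between 0.01 and 0.08 m and angle between each of cup_1, cup_2, cup_3, cup_4's own z axis and vertical below 0.15 rad and z of cup_2 in the frame of nest between 0.01 and 0.08 m and z of cup_3 in the frame of nest between 0.01 and 0.08 m and z of cup_4 in the frame of nest between 0.01 and 0.08 m and value of joint tray above 0.08 m), for 0.3 s.
At the end, for the whole second after the job is handed in: Tray shut and latched (within 6 mm, latch lever sprung back below 0.08 rad); every loose cup nested upright in the tray's stack (axis within 10 mm of the fixed cup's, tilt under 0.15 rad); screwdriver at rest in its rest, handle and tip each within 22 mm of their places (horizontal distance between each of cup_1, cup_2, cup_3, cup_4 and nest below 0.01 m and z of cup_1 in the frame of nest between 0.01 and 0.08 m and angle between each of cup_1, cup_2, cup_3, cup_4's own z axis and vertical below 0.15 rad and z of cup_2 in the frame of nest between 0.01 and 0.08 m and z of cup_3 in the frame of nest between 0.01 and 0.08 m and z of cup_4 in the frame of nest between 0.01 and 0.08 m and value of joint tray below 0.006 m and value of joint latch below 0.08 rad and velocity of joint tray below 0.01 m/s and distance between driver_grip and rest_grip below 0.022 m and distance between driver_tip and rest_tip below 0.022 m and linear speed of screwdriver below 0.03 m/s); the robot touches nothing.
It fails at once if the wood offcut is moved more than 30 mm (distance of offcut from where it was at the start of the episode above 0.03 m).
It fails at once if the level is moved more than 30 mm (distance of level from where it was at the start of the episode above 0.03 m).
Of cup_1, cup_2, cup_3, cup_4 only 2 to 4 are there at a start; the rules pass over those that are not, and their reading is None.
At some moment in a run one of cup_1, cup_2, cup_3, cup_4 may be knocked a few centimetres aside while the robot is not near it.
It also fails if it takes over 210 s, if anything falls off the work surface, if the arm or the gripper's body presses on something with over 40 N, if the wrist force passes 120 N, or if a joint passes its speed limit or range.

## Working session

There is one attempt and no reset: what is moved stays moved. The work goes in short steps, Python scripts to look and compute and a tool call to move; the robot and the scene stay as the last step left them, time stands still between calls to the robot, and variables do not carry over. Pictures are saved under pics/ and viewed, and the job is handed in when it is done.

Besides the shell and the picture viewer there is one more tool, called after "Emit:" in YAML: its name, and indented under it one key for each argument. carry_out: Moves the arm, as the interface text tells. Shift numbers are shares of 0.04 m and turn numbers shares of 5 degrees, none past 1 either way. Its arguments: {"type":"object","properties":{"moves":{"type":"array"}},"required":["moves"]}

```bash
ls; mkdir -p pics
python3 - <<'E'
from plant import state, grab_frame, ticket, manip
import cv2
print(state()); print(manip.grip_depth, [a for a in dir(manip) if a[0]!='_'])
for n in("side","top"):
    f=grab_frame(n); cv2.imwrite(f"pics/{n}0.png",f["frame"][:,:,::-1]); print(n,f["K"],f["k1"],f["world_from_camera"])
E
```

```text
pics
{'time': 0.0, 'joint_pos': array([-1.23498425e+00,  5.33426515e-02,  1.61429616e+00, -1.46877045e-05,
        1.47599147e+00, -1.18995713e-01]), 'joint_vel': array([-0.00027406,  0.00025284,  0.00098959,  0.00233032, -0.00105687,
       -0.0015994 ]), 'joint_efforts': array([ 1.29070690e-03, -3.93679833e+01, -3.70175564e+01,  9.75970238e-05,
        7.02433259e-03,  9.78004323e-06]), 'tool_pos': array([ 0.27434869, -0.56087495,  0.23007053]), 'tool_rot': array([-6.32537769e-04,  8.48318753e-01, -5.29484896e-01, -7.98706195e-04]), 'contact_force': array([-0.73618958,  0.12074865, -0.79422594]), 'ft_torque': array([-0.02029845, -0.03600473,  0.00180981]), 'gripper_width': 1.00056648477526}
0.0187 ['IKError', 'grip_depth']
side [[530.04935354   0.         321.66508608]
 [  0.         530.04935354 229.97337954]
 [  0.           0.           1.        ]] -0.04496016101797492 [[-2.79408295e-01 -7.16402555e-01  6.39295225e-01 -3.82368733e-01]
 [-9.60172328e-01  2.08247467e-01 -1.86284977e-01  4.91998515e-02]
 [ 3.23422392e-04 -6.65883152e-01 -7.46055978e-01  1.14583152e+00]
 [ 0.00000000e+00  0.00000000e+00  0.00000000e+00  1.00000000e+00]]
top [[478.52034689   0.         323.36216404]
 [  0.         478.52034689 240.16094902]
 [  0.           0.           1.        ]] 0.04376506568898075 [[ 2.17600017e-02 -9.98109501e-01  5.74797941e-02  4.13546710e-01]
 [-9.99760022e-01 -2.18694296e-02 -1.27532864e-03 -2.14862193e-01]
 [ 2.52996794e-03 -5.74382491e-02 -9.98345855e-01  1.32917880e+00]
 [ 0.00000000e+00  0.00000000e+00  0.00000000e+00  1.00000000e+00]]
```

View pics/side0.png

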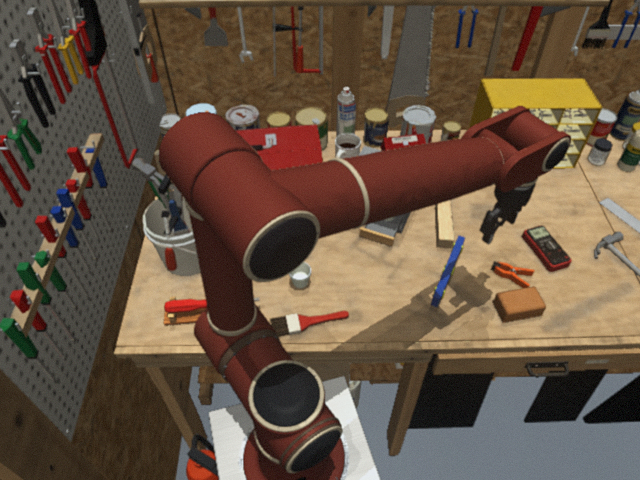

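View pics/top0.png

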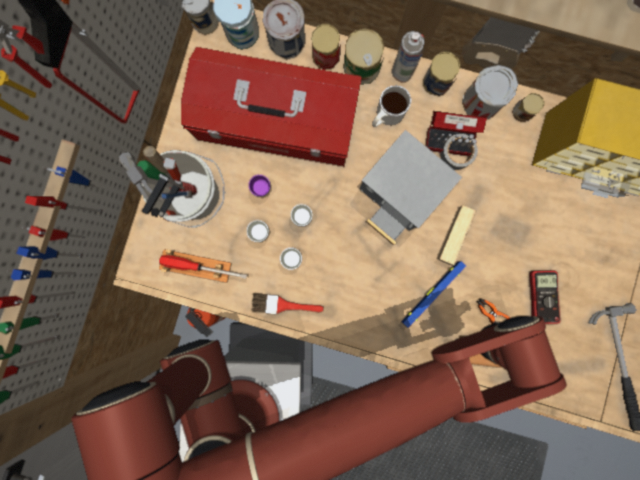

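The top view shows white cups at about (302,216), (258,232) and (291,259). The purple look-alike is at (260,186), the screwdriver at (160–248, 255–277), and the locker at (410,185) with its tray front at (382,230). Next I measure these.

```bash
cat > h.py <<'E'
import numpy as np, cv2
from plant import state, grab_frame, ticket, manip
from scipy.spatial.transform import Rotation as R
def ray(f,uv):
    uv=np.asarray(uv,float).reshape(-1,1,2)
    n=cv2.undistortPoints(uv,f["K"],np.array([f["k1"],0,0,0.]))[:,0]
    T=f["world_from_camera"]; d=np.c_[n,np.ones(len(n))]@T[:3,:3].T
    return T[:3,3],d
def onz(f,uv,z):
    o,d=ray(f,uv); return o+d*((z-o[2])/d[:,2])[:,None]
def cloud(f):
    v,u=np.mgrid[0:480,0:640]; o,d=ray(f,np.c_[u.ravel(),v.ravel()])
    P=o+d*f["z_map"].reshape(-1,1); P[f["z_map"].ravel()==0]=np.nan
    return P.reshape(480,640,3)
def proj(f,P):
    T=f["world_from_camera"]; p=(np.atleast_2d(P)-T[:3,3])@T[:3,:3]
    return cv2.projectPoints(p,np.zeros(3),np.zeros(3),f["K"],np.array([f["k1"],0,0,0.]))[0][:,0]
def crop(f,x0,y0,x1,y1,s,name):
    cv2.imwrite("pics/"+name,cv2.resize(f["frame"][y0:y1,x0:x1,::-1],None,fx=s,fy=s,interpolation=cv2.INTER_CUBIC))
def tcp():
    s=state(); q=s["tool_rot"]; return s["tool_pos"],R.from_quat([q[1],q[2],q[3],q[0]]).as_matrix()
E
python3 - <<'E'
from h import *
f=grab_frame("top"); P=cloud(f)
crop(f,350,120,480,260,5,"lock0.png"); crop(f,150,170,330,320,4,"left0.png")
for n,uv in dict(c1=(302,216),c2=(258,232),c3=(291,259),bench=(330,240),roof=(410,180),handle=(180,263)).items(): print(n,P[uv[1],uv[0]].round(4))
# roof points
m=(abs(P[:,:,2]-0.14)<0.008)
m[:, :350]=0; m[:,475:]=0; m[:120]=0;m[260:]=0
pts=P[m][:,:2].astype(np.float32); print(len(pts)); r=cv2.minAreaRect(pts); print(r,cv2.boxPoints(r).round(4), np.median(P[m][:,2]))
E
```

```text
c1 [ 0.5542 -0.1564  0.0193]
c2 [ 0.5076 -0.0367  0.0176]
c3 [ 0.4355 -0.1291  0.0173]
bench [ 0.4911 -0.235  -0.0021]
roof [ 0.6372 -0.4296  0.1418]
handle [0.418  0.1616 0.0552]
4959
((0.6415231823921204, -0.4325564503669739), (0.18717153370380402, 0.17114213109016418), 50.50979232788086) [[ 0.516  -0.4504]
 [ 0.648  -0.5592]
 [ 0.7671 -0.4148]
 [ 0.635  -0.3059]] 0.1425940144756559
```

View pics/lock0.png

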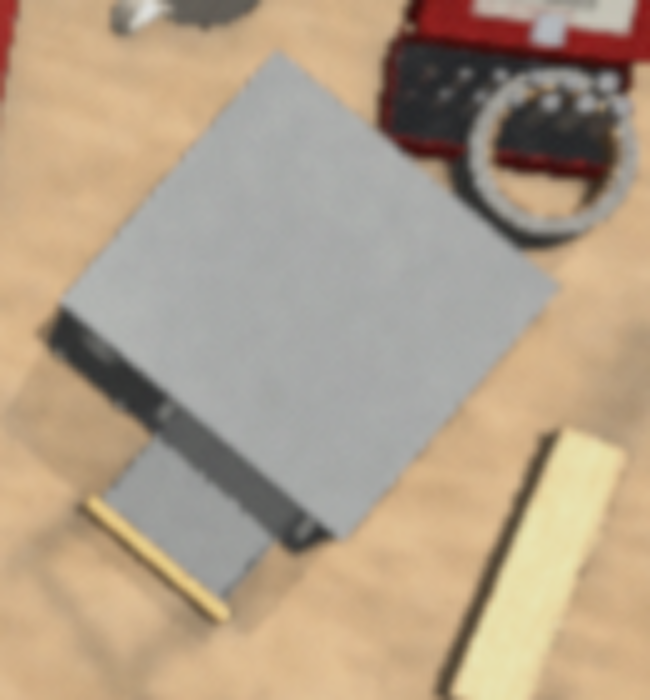

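View pics/left0.png

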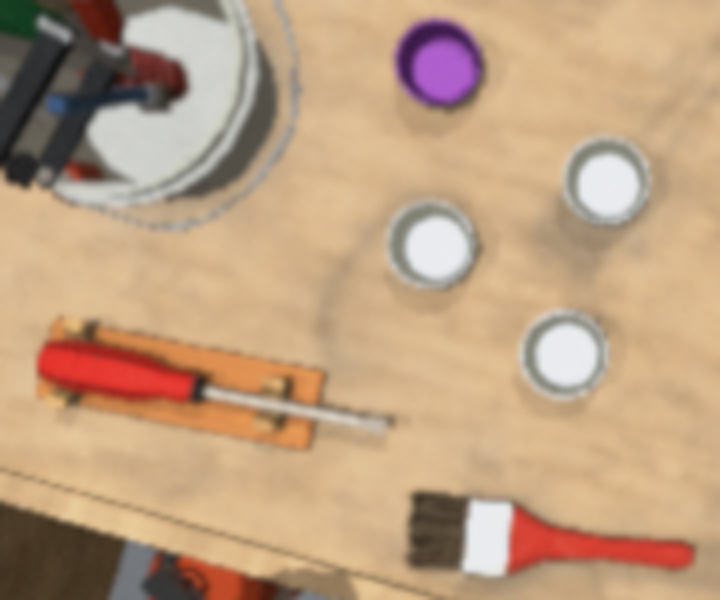

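Both crops are clear: the three white cups, the screwdriver pointing right and slightly down in the image, and the locker roof outline. I'll fit the geometry now.

```bash
cat > meas.py <<'E'
from h import *
def driver(f,z=0.041):
    a=cv2.cvtColor(np.ascontiguousarray(f["frame"]),cv2.COLOR_RGB2HSV)
    red=(((a[...,0]<5)|(a[...,0]>174))&(a[...,1]>190)&(a[...,2]>90)).astype(np.uint8)
    return red
def cups(f,roi=(220,170,420,300)):
    P=cloud(f); a=cv2.cvtColor(np.ascontiguousarray(f["frame"]),cv2.COLOR_RGB2HSV)
    m=((a[...,1]<45)&(a[...,2]>150)).astype(np.uint8)
    x0,y0,x1,y1=roi; k=np.zeros_like(m); k[y0:y1,x0:x1]=m[y0:y1,x0:x1]
    n,l,s,c=cv2.connectedComponentsWithStats(k)
    out=[]
    for i in range(1,n):
        if s[i,4]>60: 
            cs=cv2.findContours((l==i).astype(np.uint8),cv2.RETR_EXTERNAL,cv2.CHAIN_APPROX_NONE)[0][0]
            (u,v),r=cv2.minEnclosingCircle(cs); z=P[int(c[i,1]),int(c[i,0]),2]
            out.append((s[i],c[i].round(2),(round(u,2),round(v,2)),round(r,2),z.round(4)))
    return out
E
python3 - <<'E'
from meas import *
f=grab_frame("top")
for c in cups(f): print(c[0],c[1],c[2],c[3],c[4], onz(f,c[2],0.052).round(4), onz(f,c[1],0.017).round(4))
red=driver(f); red[:, :150]=0; red[:,230:]=0; red[:245]=0; red[290:]=0
ys,xs=np.nonzero(red); print(len(xs),xs.min(),xs.max())
p=onz(f,np.c_[xs,ys],0.041)[:,:2]; c=p.mean(0); w,v=np.linalg.eigh(np.cov((p-c).T)); d=v[:,1]; d*=-np.sign(d[1]); t=(p-c)@d
print("handle c",c,"dir",d,np.degrees(np.arctan2(d[1],d[0])),t.min(),t.max(), "tail",c+d*t.min())
P=cloud(f)
# shaft: brightish pixels above bench z>0.025 between
m=(P[...,2]>0.03)&(P[...,2]<0.06); m[:,:205]=0; m[:,256:]=0; m[:255]=0;m[285:]=0
ys,xs=np.nonzero(m); 
for x in sorted(set(xs)): print(x,ys[xs==x],end=' ')
# pail
q=P[140:230,110:230].reshape(-1,3); q=q[q[:,2]>0.1]; print("\npail",np.nanmin(q,0),np.nanmax(q,0))
# roof by colour
a=cv2.cvtColor(np.ascontiguousarray(f["frame"]),cv2.COLOR_RGB2HSV)
m=((P[...,2]>0.125)&(P[...,2]<0.16)).astype(np.uint8); m[:, :355]=0; m[:,470:]=0; m[:125]=0;m[240:]=0
cs=max(cv2.findContours(m,cv2.RETR_EXTERNAL,cv2.CHAIN_APPROX_NONE)[0],key=cv2.contourArea)
r=cv2.minAreaRect(onz(f,cs[:,0].astype(float),0.14)[:,:2].astype(np.float32)); print(r)
print(onz(f,[[362.5,181],[416.5,228],[461,177.5],[406,130.5]],0.14))
E
```

```text
[ 362  170   58   58 1945] [398.14 189.93] (394.44, 198.08) 37.3 0.1412 [[ 0.6044 -0.4048  0.052 ]] [[ 0.6325 -0.4199  0.017 ]]
[291 204  22  22 332] [301.47 215.59] (301.0, 214.87) 11.3 0.0189 [[ 0.5537 -0.1551  0.052 ]] [[ 0.5555 -0.1548  0.017 ]]
[371 210  33  29 445] [386.81 223.48] (387.0, 223.5) 16.92 0.0091 [[ 0.5355 -0.3859  0.052 ]] [[ 0.5389 -0.39    0.017 ]]
[247 220  22  22 323] [258.01 231.13] (257.18, 230.56) 11.28 0.0176 [[ 0.5089 -0.0391  0.052 ]] [[ 0.51   -0.0366  0.017 ]]
[280 247  22  23 351] [291.13 258.33] (290.32, 258.06) 11.19 0.0115 [[ 0.4374 -0.1294  0.052 ]] [[ 0.4373 -0.1293  0.017 ]]
362 160 197
handle c [0.41916057 0.17265207] dir [-0.15974876 -0.9871577 ] -99.1923138262693 -0.047300772462972776 0.051938827655639876 tail [0.42671681 0.21934539]
205 [267 268 269] 206 [268 269] 207 [268 269 270] 208 [268 269 270] 209 [268 269 270] 210 [268 269 270] 211 [269 270] 212 [269 270 271] 213 [269 270 271] 214 [269 270 271 274 275 276 277] 215 [269 270 271 273 274 275 276 277] 216 [264 265 266 267 268 269 270 271 272 273 274 275 276 277] 217 [264 265 266 267 268 26
[... 314 characters left out ...]
3] 227 [272 273 274] 228 [272 273 274] 229 [272 273 274] 230 [272 273 274] 231 [273 274] 232 [273 274 275] 233 [273 274 275] 234 [273 274 275] 235 [273 274 275] 236 [274 275] 237 [274 275 276] 238 [274 275 276] 239 [274 275 276] 240 [274 275 276] 241 [275 276 277] 242 [275 276 277] 243 [275 276 277] 244 [275 276 277 278] 245 [275 276 277 278] 246 [275 276 277] 
pail [0.49960706 0.04600418 0.10012529] [0.73148237 0.32168481 0.35242964]
((0.6416022181510925, -0.43287193775177), (0.18708014488220215, 0.17112502455711365), 50.84885787963867)
[[ 0.63257955 -0.31117459  0.14      ]
 [ 0.51741642 -0.44757201  0.14      ]
 [ 0.64636334 -0.55685103  0.14      ]
 [ 0.76269755 -0.41811409  0.14      ]]
```

Run:
```python
from meas import *
f=grab_frame("top")
crop(f,155,240,260,300,7,"drv.png")
a=onz(f,[[208,268.9],[243,276],[247,276.8]],0.041)[:,:2]; print(a)
d=a[1]-a[0]; d/=np.linalg.norm(d); print("yaw",np.degrees(np.arctan2(d[1],d[0])), "grip from tip",a[2]-0.172*d)
t=np.array([0.4267,0.2193]); tip=a[2]; d=(tip-t); print(np.linalg.norm(d), np.degrees(np.arctan2(d[1],d[0])), tip-0.172*d/np.linalg.norm(d))
```

```text
[[ 0.40386212  0.09072468]
 [ 0.38681777 -0.00329574]
 [ 0.38490231 -0.01405256]]
yaw -100.27518915708478 grip from tip [0.415583   0.15518897]
0.23706636811381185 -100.15502930025137 [0.41522801 0.15525294]
```

View pics/drv.png

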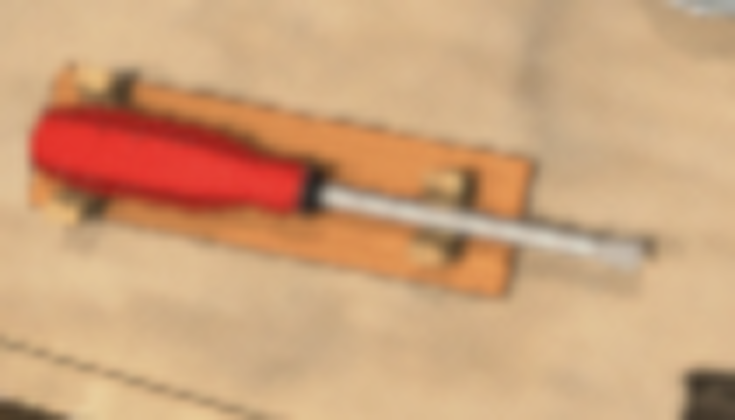

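The crop confirms the screwdriver axis: yaw ≈ −100.2°, grip point ≈ (0.415, 0.155), tip ≈ (0.385, −0.014). Now a planning helper.

```bash
cat > go.py <<'E'
import sys
from h import *
# usage: go.py x y z a_deg [tiltaxis...]  -> remaining turn and shift
def rot(a):
    a=np.radians(a); c,s=np.cos(a),np.sin(a); return np.array([[c,s,0],[s,-c,0],[0,0,-1.]])
def plan(p,a,quiet=False):
    t,Rm=tcp(); Rt=rot(a); rv=R.from_matrix(Rm.T@Rt).as_rotvec(degrees=True)/5
    sh=Rt.T@(np.array(p)-t)/0.04; sh0=Rm.T@(np.array(p)-t)/0.04
    print("tcp",t.round(4),"a",np.degrees(np.arctan2(Rm[1,0],Rm[0,0])).round(2),"tilt",np.degrees(np.arccos(-Rm[2,2])).round(2),"t",round(state()["time"],2),"j",state()["joint_pos"].round(2))
    print("turn",rv.round(2),"shift after",sh.round(2),"| shift before turn",sh0.round(2), "force",state()["contact_force"].round(1),"w",round(state()["gripper_width"],3))
if __name__=="__main__":
    v=list(map(float,sys.argv[1:])); plan(v[:3],v[3])
E
python3 go.py 0.45 -0.2 0.23 -10.2
```

```text
tcp [ 0.2744 -0.5612  0.2307] a -63.94 tilt 0.06 t 0.25 j [-1.24  0.05  1.61  0.    1.48 -0.12]
turn [-1.000e-02  1.000e-02 -1.075e+01] shift after [ 2.72 -9.66  0.02] | shift before turn [-6.18 -7.91  0.02] force [-1.3  0.4 -0. ] w 1.003
```

Emit:
carry_out:
  moves:
    - [[0,0,0,-0.77,-0.98,0,1],[0,0,0,-0.77,-0.98,0,1],[0,0,0,-0.77,-0.98,0,1],[0,0,0,-0.77,-0.98,0,1],[0,0,0,-0.77,-0.98,0,1],[0,0,0,-0.77,-0.98,0,1],[0,0,0,-0.77,-0.98,0,1],[0,0,0,-0.77,-0.98,0,1]]

```text
time: 0.92
tool_pos: [0.4199, -0.2594, 0.2314]
tool_rot: [0.0, 0.848, -0.53, 0.0]
contact_force: [0.7, -0.1, -0.6]
gripper_width: 1.004
```

Emit:
carry_out:
  moves:
    - [[0,0,-1,0,0,0,1],[0,0,-1,0,0,0,1],[0,0,-1,0,0,0,1],[0,0,-1,0,0,0,1],[0,0,-1,0,0,0,1],[0,0,-1,0,0,0,1],[0,0,-1,0,0,0,1],[0,0,-1,0,0,0,1]]

```text
time: 1.58
tool_pos: [0.4195, -0.2612, 0.2312]
tool_rot: [-0.0, 0.979, -0.205, -0.0]
contact_force: [-0.5, -0.5, -0.2]
gripper_width: 1.0
```

```bash
python3 go.py 0.4153 0.1552 0.15 -10.2
```

```text
tcp [ 0.4195 -0.2612  0.2312] a -23.69 tilt 0.01 t 1.58 j [-0.71 -0.27  1.91 -0.    1.5  -0.29]
turn [-0.   0.  -2.7] shift after [ -1.95 -10.23   2.03] | shift before turn [-4.28 -9.49  2.03] force [-0.5 -0.5 -0.2] w 1.0
```

Emit:
carry_out:
  moves:
    - [[0,0,-0.9,0,0,0,1],[0,0,-0.9,0,0,0,1],[0,0,-0.9,0,0,0,1],[0,0,0,-0.18,-0.95,0,1],[0,0,0,-0.18,-0.95,0,1],[0,0,0,-0.18,-0.95,0,1],[0,0,0,-0.18,-0.95,0,1],[0,0,0,-0.18,-0.95,0,1]]

```text
time: 2.25
tool_pos: [0.4181, -0.0664, 0.2313]
tool_rot: [-0.0, 0.996, -0.091, 0.0]
contact_force: [1.1, 1.1, -0.9]
gripper_width: 1.003
```

Emit:
carry_out:
  moves:
    - [[0,0,0,-0.18,-0.9,0,1],[0,0,0,-0.18,-0.9,0,1],[0,0,0,-0.18,-0.9,0,1],[0,0,0,-0.18,-0.9,0,1],[0,0,0,-0.18,-0.9,0.5,1],[0,0,0,0,0,0.5,1],[0,0,0,0,0,0.5,1],[0,0,0,0,0,0,1]]

```text
time: 2.92
tool_pos: [0.4128, 0.1161, 0.1669]
tool_rot: [0.001, 0.996, -0.09, -0.004]
contact_force: [-0.7, 0.8, -1.3]
gripper_width: 0.994
```

```bash
python3 go.py 0.4153 0.1552 0.1 -10.2
python3 - <<'E'
from h import *
f=grab_frame("top"); crop(f,100,150,300,320,4,"t1.png"); f=grab_frame("side"); crop(f,0,0,640,480,1,"s1.png");crop(f,280,140,480,300,4,"s1c.png")
E
```

```text
tcp [0.4128 0.1161 0.1669] a -10.32 tilt 0.45 t 2.92 j [ 0.1  -0.4   2.12 -0.    1.43  0.28]
turn [ 0.03  0.09 -0.02] shift after [-0.11 -0.97  1.67] | shift before turn [-0.1  -0.98  1.67] force [-0.7  0.8 -1.3] w 0.994
```

View pics/t1.png

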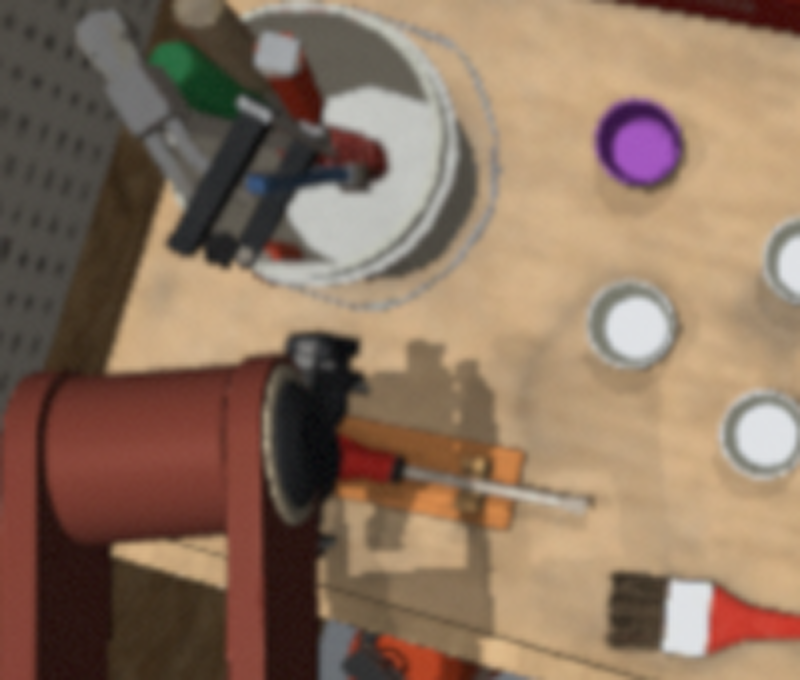

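View pics/s1.png

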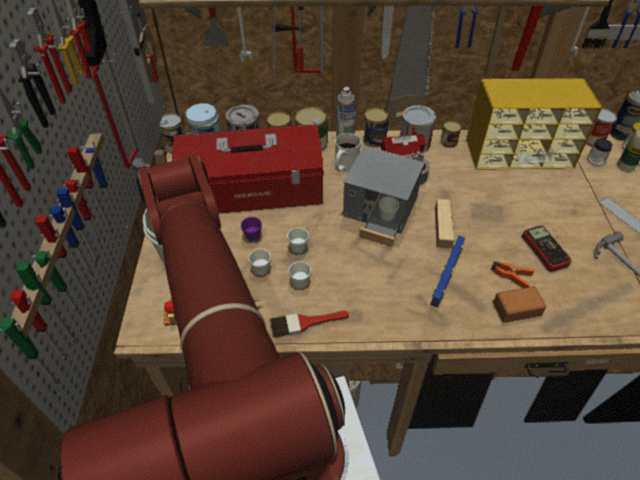

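View pics/s1c.png

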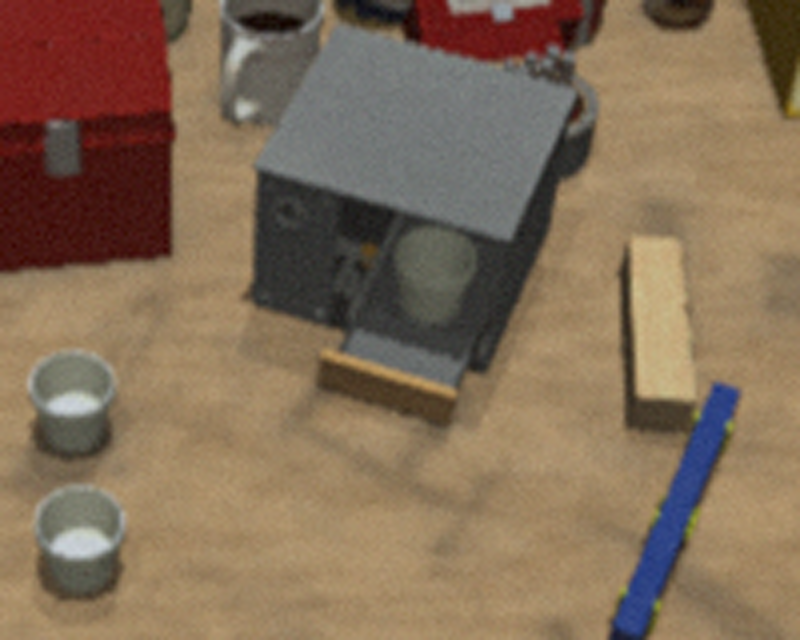

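The side view shows the locker, with the ringed hole at about (353,192), the tray strip spanning (361–394, 228–243), and the fixed cup inside. In the top view the gripper is above the handle and clear of the pail.

```bash
python3 - <<'E'
from h import *
f=grab_frame("side"); crop(f,335,165,405,255,8,"s2.png")
print("hole",onz(f,[[353,192]],0.105))
# roof corners from crop px/4+offset
c=np.array([[258,165],[515,240],[576,97],[338,30]])/4+[280,140]
q=onz(f,c-0.5,0.14); print(q.round(4)); print("center",q.mean(0))
for i,j in((0,1),(3,2)): d=q[i]-q[j]; print(np.linalg.norm(d),np.degrees(np.arctan2(d[1],d[0]))-90)
for i,j in((3,0),(2,1)): d=q[i]-q[j]; print(np.linalg.norm(d),np.degrees(np.arctan2(d[1],d[0])))
s=np.array([[322,354],[458,394]])/4+[280,140]; s=onz(f,s-0.5,0.036); print("strip top front",s, s.mean(0),np.linalg.norm(s[0]-s[1]),np.degrees(np.arctan2(*(s[0]-s[1])[[1,0]]))-90)
E
python3 go.py 0.4153 0.1552 0.022 -10.2
```

```text
hole [[ 0.62239475 -0.33533896  0.105     ]]
[[ 0.638  -0.3126  0.14  ]
 [ 0.5199 -0.4558  0.14  ]
 [ 0.6426 -0.5539  0.14  ]
 [ 0.7608 -0.4144  0.14  ]]
center [ 0.64033473 -0.43417479  0.14      ]
0.1856248685749369 -39.502106639287796
0.1828308378813699 -40.27341017731752
0.15945307856896626 -39.65355759012421
0.1570095440169263 -38.630240401167875
strip top front [[ 0.54565984 -0.33368295  0.036     ]
 [ 0.48405368 -0.41209952  0.036     ]] [ 0.51485676 -0.37289124  0.036     ] 0.09972199384275622 -38.15412860819013
tcp [0.4162 0.1153 0.1722] a -10.47 tilt 0.05 t 3.07 j [ 0.1  -0.4   2.11 -0.    1.43  0.28]
turn [-0.   -0.01 -0.05] shift after [-0.2  -0.98  3.76] | shift before turn [-0.21 -0.98  3.76] force [-0.4  0.5  0.2] w 1.001
```

View pics/s2.png

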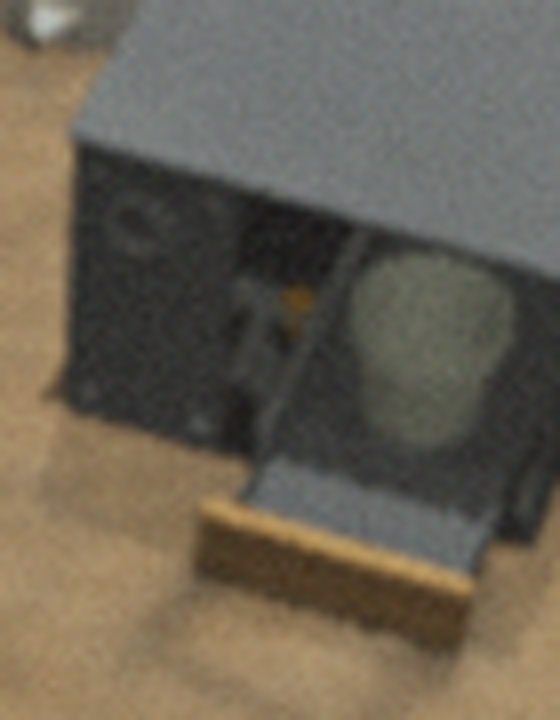

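Emit:
carry_out:
  moves:
    - [[0,0,0,-0.1,-0.5,0.5,1],[0,0,0,-0.1,-0.48,0.5,1],[0,0,0,0,0,0.7,1],[0,0,0,0,0,0.5,1],[0,0,0,0,0,0.4,1],[0,0,0,0,0,0.2,1],[0,0,0,0,0,0,1],[0,0,0,0,0,0,1]]

```text
time: 3.73
tool_pos: [0.4162, 0.1553, 0.0607]
tool_rot: [-0.0, 0.996, -0.091, 0.001]
contact_force: [0.1, -0.9, -0.1]
gripper_width: 1.0
```

```bash
python3 go.py 0.4153 0.1552 0.022 -10.2;  python3 - <<'E'
from h import *
f=grab_frame("top"); crop(f,130,210,260,300,6,"t2.png")
E
```

```text
tcp [0.4162 0.1553 0.0607] a -10.49 tilt 0.1 t 3.73 j [ 0.19 -0.22  2.17 -0.    1.19  0.37]
turn [-0.01 -0.02 -0.06] shift after [-0.02  0.01  0.97] | shift before turn [-0.02  0.01  0.97] force [ 0.1 -0.9 -0.1] w 1.0
```

View pics/t2.png

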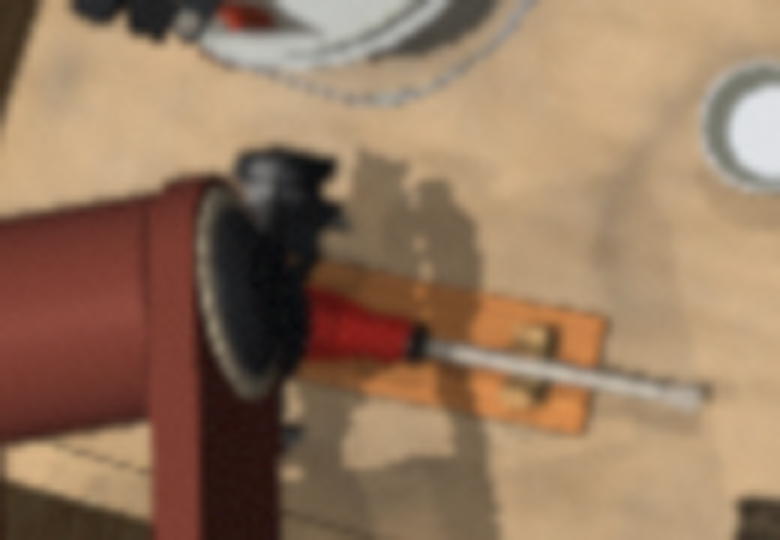

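Screwdriver undisturbed; the fingers straddle the handle. I'll descend and close.

Emit:
carry_out:
  moves:
    - [[0,0,0,0,0,0.4,1],[0,0,0,0,0,0.37,1],[0,0,0,0,0,0.2,1],[0,0,0,0,0,0,1],[0,0,0,0,0,0,-1],[0,0,0,0,0,0,-1],[0,0,0,0,0,0,-1],[0,0,0,0,0,0,-1]]

```text
time: 4.45
tool_pos: [0.4158, 0.1557, 0.0216]
tool_rot: [-0.0, 0.996, -0.091, 0.001]
contact_force: [0.4, -0.2, -0.5]
gripper_width: 0.457
```

Emit:
carry_out:
  moves:
    - [[0,0,0,0,0,0,-1],[0,0,0,0,0,0,-1],[0,0,0,0,0,0,-1],[0,0,0,0,0,0,-1]]

```text
time: 4.78
tool_pos: [0.4158, 0.1556, 0.0217]
tool_rot: [-0.0, 0.996, -0.091, 0.001]
contact_force: [-2.0, -1.3, 5.1]
gripper_width: 0.352
```

```bash
python3 go.py 0.4153 0.1552 0.18 -10.2
```

```text
tcp [0.4158 0.1556 0.0217] a -10.43 tilt 0.08 t 4.78 j [ 0.19 -0.15  2.19 -0.    1.11  0.37]
turn [-0.   -0.02 -0.05] shift after [-0.01  0.01 -3.96] | shift before turn [-0.01  0.01 -3.96] force [-2.  -1.3  5.1] w 0.352
```

Emit:
carry_out:
  moves:
    - [[0,0,0,0,0,-0.2,-1],[0,0,0,0,0,-0.4,-1],[0,0,0,0,0,-0.5,-1],[0,0,0,0,0,-0.6,-1],[0,0,0,0,0,-0.7,-1],[0,0,0,0,0,-0.7,-1],[0,0,0,0,0,-0.6,-1],[0,0,0,0,0,-0.3,-1]]

```text
time: 5.45
tool_pos: [0.4163, 0.1558, 0.1843]
tool_rot: [-0.001, 0.996, -0.091, 0.003]
contact_force: [0.6, -0.2, 0.1]
gripper_width: 0.354
```

```bash
python3 go.py 0.42 -0.1 0.18 50.5;python3 - <<'E'
from h import *
f=grab_frame("top"); crop(f,100,200,300,330,4,"t3.png")
f=grab_frame("side"); crop(f,100,170,400,350,2.6,"s3.png")
E
```

```text
tcp [0.4163 0.1558 0.1843] a -10.44 tilt 0.3 t 5.45 j [ 0.19 -0.38  2.07  0.    1.44  0.37]
turn [ 1.000e-02 -6.000e-02 -1.219e+01] shift after [-4.88  4.14  0.11] | shift before turn [1.25 6.27 0.1 ] force [ 0.6 -0.2  0.1] w 0.354
```

View pics/t3.png

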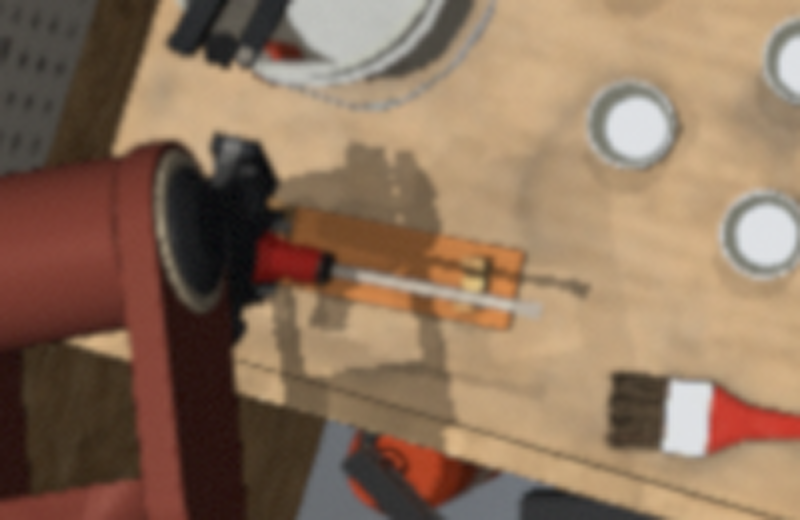

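The screwdriver hangs level and straight in the gripper. I'll move it to the locker side and turn.

Emit:
carry_out:
  moves:
    - [[0,0,0,0.1,0.5,0,-1],[0,0,0,0.18,0.9,0,-1],[0,0,0,0.18,0.9,0,-1],[0,0,0,0.18,0.9,0,-1],[0,0,0,0.18,0.9,0,-1],[0,0,0,0.18,0.9,0,-1],[0,0,0,0.18,0.8,0,-1],[0,0,0,0.18,0.4,0,-1]]

```text
time: 6.22
tool_pos: [0.4218, -0.1008, 0.1779]
tool_rot: [-0.0, 0.996, -0.093, -0.002]
contact_force: [-0.0, 0.7, -1.8]
gripper_width: 0.355
```

Emit:
carry_out:
  moves:
    - [[0,0,-0.8,0,0,0,-1],[0,0,-0.8,0,0,0,-1],[0,0,-0.8,0,0,0,-1],[0,0,-0.8,0,0,0,-1],[0,0,-0.8,0,0,0,-1],[0,0,-0.8,0,0,0,-1],[0,0,-0.8,0,0,0,-1],[0,0,-0.8,0,0,0,-1]]

```text
time: 6.88
tool_pos: [0.4222, -0.0977, 0.1777]
tool_rot: [-0.001, 0.982, 0.189, -0.002]
contact_force: [-0.1, 0.3, -1.0]
gripper_width: 0.358
```

Emit:
carry_out:
  moves:
    - [[0,0,-0.8,0,0,0,-1],[0,0,-0.8,0,0,0,-1],[0,0,-0.8,0,0,0,-1],[0,0,-0.8,0,0,0,-1],[0,0,-0.8,0,0,0,-1],[0,0,-0.8,0,0,0,-1],[0,0,-0.8,0,0,0,-1],[0,0,-0.2,0,0,0,-1]]

```text
time: 7.55
tool_pos: [0.4223, -0.0977, 0.1779]
tool_rot: [-0.002, 0.904, 0.428, -0.001]
contact_force: [0.2, 0.3, -1.0]
gripper_width: 0.356
```

```bash
python3 go.py 0.455 -0.2 0.0857 50.3
```

```text
tcp [ 0.4223 -0.0977  0.1779] a 50.66 tilt 0.25 t 7.55 j [-0.4  -0.39  2.1   0.    1.44 -1.28]
turn [-0.05  0.01  0.07] shift after [-1.45  2.26  2.31] | shift before turn [-1.46  2.26  2.3 ] force [ 0.2  0.3 -1. ] w 0.356
```

Emit:
carry_out:
  moves:
    - [[0,0,0,-0.4,0.6,0,-1],[0,0,0,-0.5,0.8,0,-1],[0,0,0,-0.5,0.8,0,-1],[0,0,0,-0.06,0.06,0.5,-1],[0,0,0,0,0,0.7,-1],[0,0,0,0,0,0.7,-1],[0,0,0,0,0,0.4,-1],[0,0,0.07,0,0,0,-1]]

```text
time: 8.22
tool_pos: [0.4521, -0.1984, 0.082]
tool_rot: [-0.005, 0.906, 0.423, -0.003]
contact_force: [-1.0, 0.0, -1.9]
gripper_width: 0.353
```

```bash
python3 go.py 0.455 -0.2 0.0857 50.3
python3 - <<'E'
from h import *
f=grab_frame("top"); crop(f,300,150,430,270,6,"t4.png")
f=grab_frame("side"); crop(f,290,160,390,260,6,"s4.png")
t,Rm=tcp(); d=-Rm[:,1]; print(t,Rm[:,1])
for s in(1,-1):
  tip=t-0.0193*Rm[:,2]+s*0.1725*Rm[:,1]; print(tip, proj(f,tip), proj(grab_frame("top"),tip))
E
```

```text
tcp [ 0.4521 -0.1984  0.082 ] a 50.11 tilt 0.69 t 8.22 j [-0.56 -0.11  2.04  0.    1.23 -1.44]
turn [-0.14  0.02 -0.04] shift after [ 0.01  0.08 -0.09] | shift before turn [ 0.01  0.08 -0.09] force [-1.   0.  -1.9] w 0.353
[ 0.45528347 -0.20015587  0.08708986] [ 0.7678522  -0.64061844 -0.00331796]
[ 0.58779283 -0.31069676  0.10581741] [[348.52210736 201.92456068]] [[360.88401652 200.6776182 ]]
[ 0.32288382 -0.0896834   0.1069621 ] [[294.57200413 296.65047263]] [[272.0071033  302.45724607]]
```

View pics/t4.png

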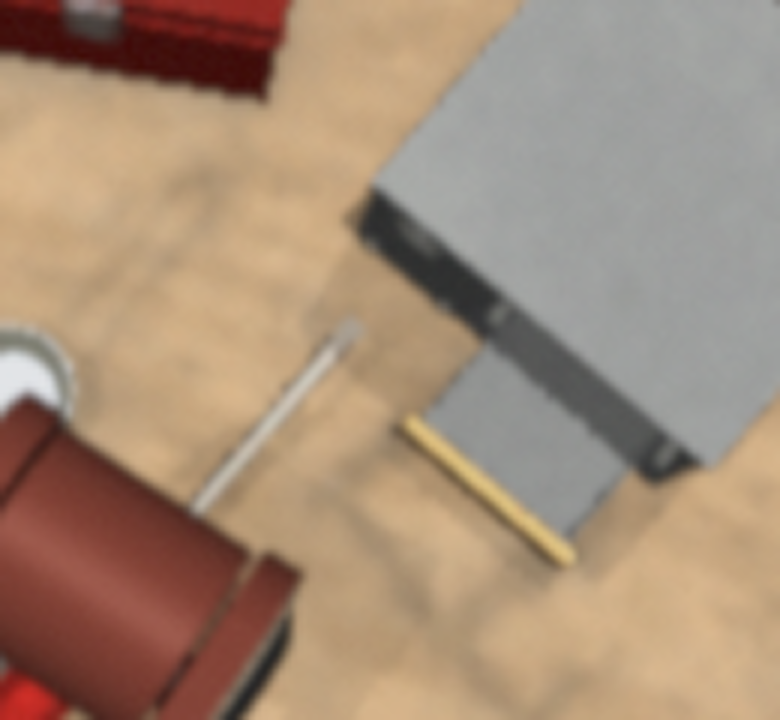

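View pics/s4.png

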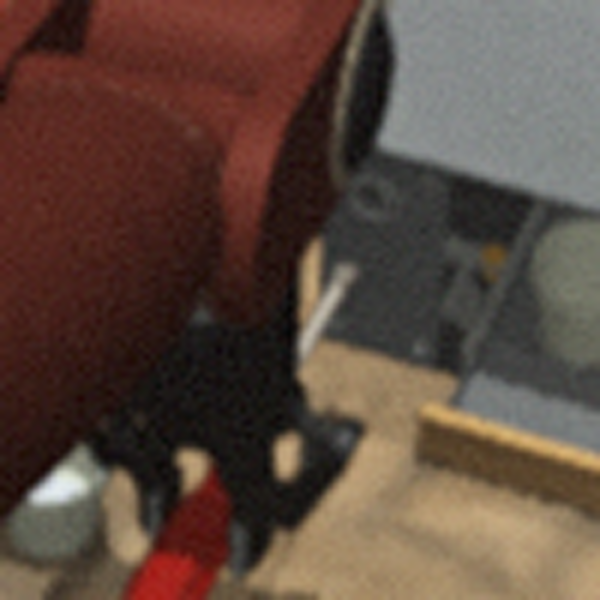

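In the top view the tip is at ≈(358.3,203.8) and the hole ring at ≈(369.3,189). In the side view they are at ≈(347.5,204.3) and ≈(352.1,192.6). I'll triangulate both with the arm settled.

```bash
cat >> h.py <<'E'
def tri(fs,uvs):
    A=np.zeros((3,3));b=np.zeros(3)
    for f,uv in zip(fs,uvs):
        o,d=ray(f,[uv]); d=d[0]/np.linalg.norm(d[0]); M=np.eye(3)-np.outer(d,d); A+=M;b+=M@o
    x=np.linalg.solve(A,b); return x,[ (proj(f,x)[0]-uv).round(2) for f,uv in zip(fs,uvs)]
E
python3 - <<'E'
from h import *
t=grab_frame("top"); s=grab_frame("side")
crop(t,345,170,385,215,14,"t5.png"); crop(s,330,180,370,220,14,"s5.png")
print(tcp()[0])
E
```

```text
[ 0.45739385 -0.20137331  0.09037674]
```

View pics/t5.png

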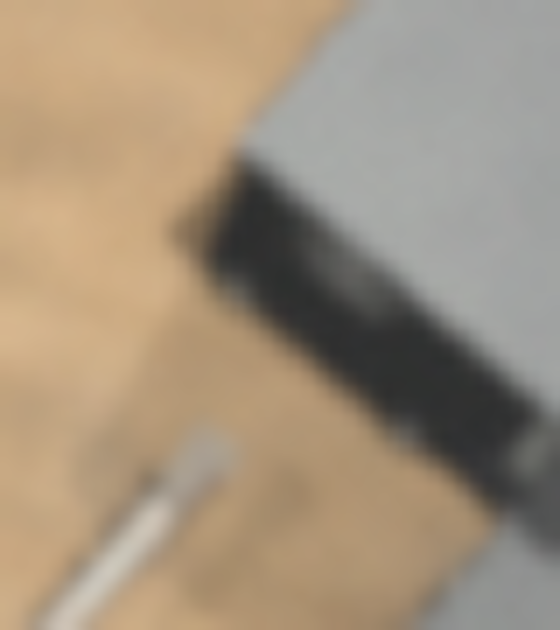

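View pics/s5.png

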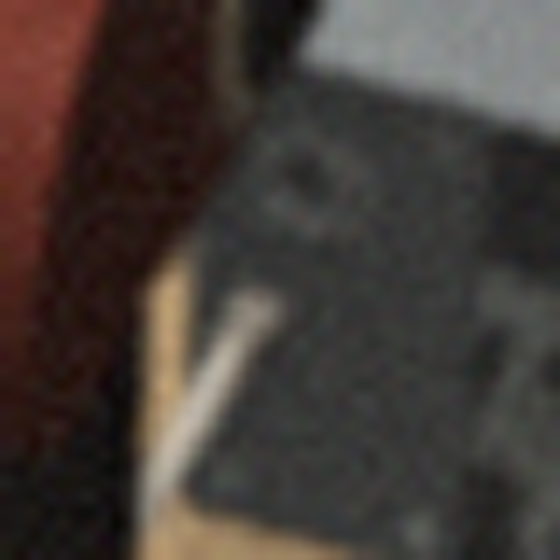

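Run:
```python
from h import *
t=grab_frame("top"); s=grab_frame("side")
h,e=tri([t,s],[(369.7,189.4),(352.1,192.6)]); print("hole",h.round(4),e)
print("hole at z.105: top",onz(t,[(369.7,189.4)],0.105).round(4)," side",onz(s,[(352.1,192.6)],0.105).round(4))
tp,e=tri([t,s],[(360.4,200.4),(348.2,201.3)]); print("tip",tp.round(4),e)
T,Rm=tcp(); print(T.round(4),Rm[:,1].round(4),"tip kin",(T-0.0193*Rm[:,2]+0.1725*Rm[:,1]).round(4))
print(state()["time"],state()["joint_vel"].round(3))
```

```text
hole [ 0.6173 -0.3318  0.1083] [array([-0.33, -0.11]), array([0.32, 0.  ])]
hole at z.105: top [[ 0.6176 -0.3329  0.105 ]]  side [[ 0.6208 -0.3321  0.105 ]]
tip [ 0.588  -0.3095  0.1084] [array([0.09, 0.03]), array([-0.09, -0.  ])]
[ 0.4572 -0.2013  0.0901] [ 0.7684 -0.64    0.0027] tip kin [ 0.5897 -0.3116  0.1098]
8.6167 [-0.001  0.002  0.006 -0.001  0.001 -0.001]
```

Triangulated tip and kinematic tip agree to about 2 mm. The hole is about 35 mm ahead, and the tip should come down ~3 mm and go +1 mm sideways. I'll advance in stages.

Emit:
carry_out:
  moves:
    - [[0,0,0,0.02,0,0.07,-1],[0,0,0,0,0.2,0,-1],[0,0,0,0,0.2,0,-1],[0,0,0,0,0.2,0,-1],[0,0,0,0,0.1,0,-1],[0,0,0,0,0,0,-1],[0,0,0,0,0,0,-1]]

```text
time: 9.2
tool_pos: [0.4785, -0.2183, 0.0857]
tool_rot: [-0.0, 0.906, 0.424, -0.0]
contact_force: [-0.3, 1.3, -0.9]
gripper_width: 0.354
```

Run:
```python
from h import *
t=grab_frame("top"); s=grab_frame("side")
crop(t,345,170,385,215,14,"t6.png"); crop(s,330,180,370,220,14,"s6.png")
T,Rm=tcp(); tk=(T-0.0193*Rm[:,2]+0.1725*Rm[:,1]);print(T.round(4),Rm[:,1].round(4),"tip kin",tk.round(4),state()["contact_force"],proj(t,tk),proj(s,tk))
```

```text
[ 0.4781 -0.218   0.0855] [ 7.684e-01 -6.400e-01 -7.000e-04] tip kin [ 0.6107 -0.3284  0.1047] [-0.83150232  1.02359713 -1.94199072] [[367.87086971 192.0570165 ]] [[351.96284419 195.37459207]]
```

View pics/t6.png

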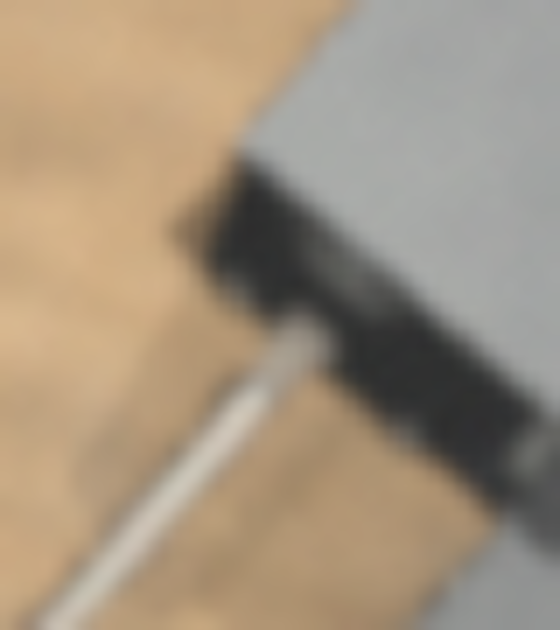

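View pics/s6.png

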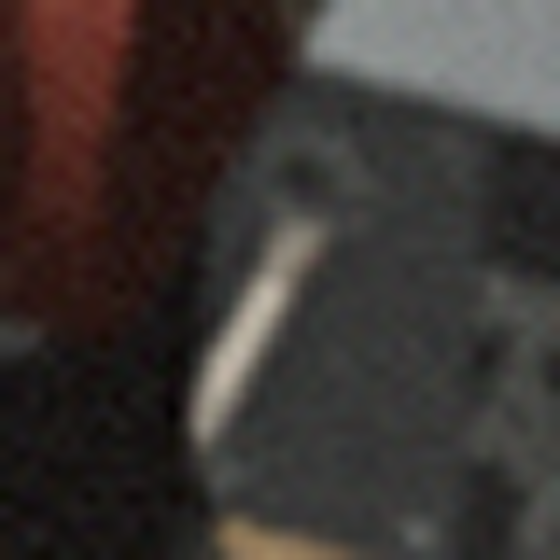

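Run:
```python
from h import *
t=grab_frame("top"); s=grab_frame("side")
T,Rm=tcp(); tk=(T-0.0193*Rm[:,2]+0.1725*Rm[:,1]); y=Rm[:,1];x=Rm[:,0]
cc=lambda u,v,a,b:(a+(u+.5)/14-.5,b+(v+.5)/14-.5)
print("tip obs",cc(322,330,345,170),cc(308,225,330,180)," hole",cc(352,278,345,170),cc(316,183,330,180))
tri_=tri([t,s],[cc(322,330,345,170),cc(308,225,330,180)]); print("tip tri",tri_, "kin",tk)
for f in(t,s):
    p0=proj(f,tk)[0]; print("px per mm fwd",(proj(f,tk+.001*y)[0]-p0),"lat",(proj(f,tk+.001*x)[0]-p0),"up",(proj(f,tk+[0,0,.001])[0]-p0))
```

```text
tip obs (367.5357142857143, 193.10714285714286) (351.5357142857143, 195.60714285714286)  hole (369.67857142857144, 189.39285714285714) (352.10714285714283, 192.60714285714286)
tip tri (array([ 0.60777934, -0.32673727,  0.10695451]), [array([-0.24, -0.08]), array([0.23, 0.  ])]) kin [ 0.61063901 -0.32830386  0.1048358 ]
px per mm fwd [ 0.25362086 -0.29095052] lat [-0.29409258 -0.25303634] up [ 0.03708645 -0.0613497 ]
px per mm fwd [ 0.1302988  -0.22990333] lat [-0.33308512 -0.10054271] up [ 0.01527789 -0.25556839]
```

Emit:
carry_out:
  moves:
    - [[0,0,0,0.04,0,-0.03,-1],[0,0,0,0,0.1,0,-1],[0,0,0,0,0.1,0,-1],[0,0,0,0,0.15,0,-1],[0,0,0,0,0.15,0,-1],[0,0,0,0,0.1,0,-1],[0,0,0,0,0,0,-1],[0,0,0,0,0,0,-1]]

```text
time: 10.07
tool_pos: [0.4979, -0.2324, 0.0869]
tool_rot: [-0.0, 0.906, 0.424, -0.0]
contact_force: [-0.7, -0.1, -1.0]
gripper_width: 0.353
```

Run:
```python
from h import *
t=grab_frame("top"); s=grab_frame("side")
crop(t,345,170,385,215,14,"t7.png"); crop(s,330,180,370,220,14,"s7.png")
T,Rm=tcp(); tk=(T-0.0193*Rm[:,2]+0.1725*Rm[:,1]);print(T.round(4),Rm[:,1].round(4),"tip kin",tk.round(4),state()["contact_force"])
```

```text
[ 0.4977 -0.2321  0.0868] [ 7.684e-01 -6.400e-01 -5.000e-04] tip kin [ 0.6302 -0.3425  0.106 ] [-1.41440393 -0.53342427 -1.67469838]
```

View pics/t7.png

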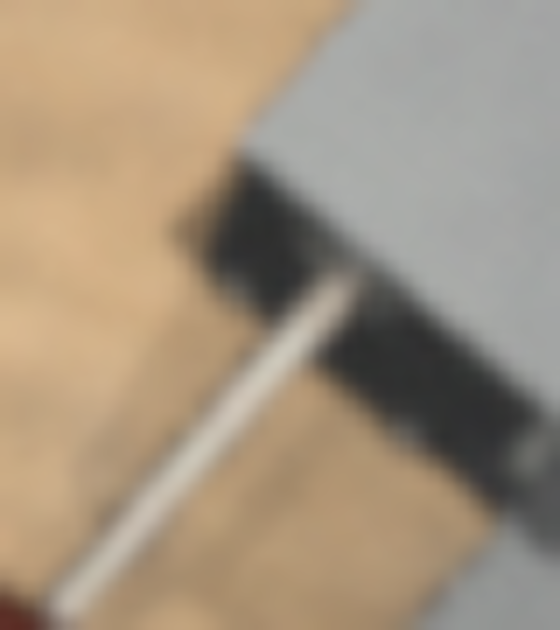

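View pics/s7.png

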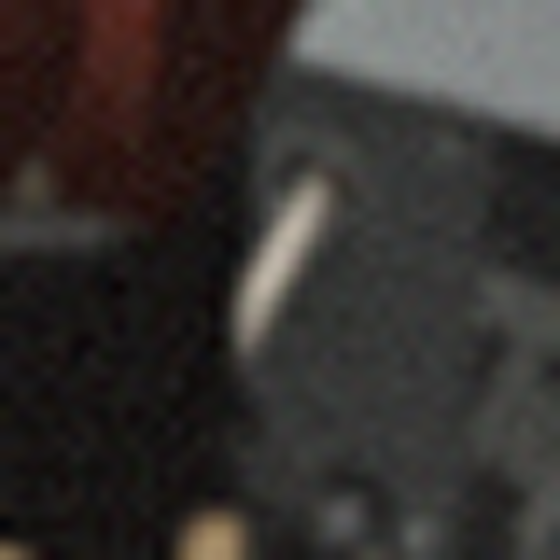

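The blade is in the hole, central, with no contact force. I'll advance to the push plate and press.

Emit:
carry_out:
  moves:
    - [[0,0,0,0,0.15,0,-1],[0,0,0,0,0.25,0,-1],[0,0,0,0,0.25,0,-1],[0,0,0,0,0.2,0,-1],[0,0,0,0,0.1,0,-1],[0,0,0,0,0,0,-1],[0,0,0,0,0,0,-1]]

```text
time: 10.75
tool_pos: [0.5271, -0.2567, 0.0868]
tool_rot: [-0.0, 0.906, 0.424, -0.0]
contact_force: [-0.5, -0.1, -2.1]
gripper_width: 0.358
```

Emit:
carry_out:
  moves:
    - [[0,0,0,0,0.1,0,-1],[0,0,0,0,0.08,0,-1],[0,0,0,0,0,0,-1],[0,0,0,0,0,0,-1]]

```text
time: 11.08
tool_pos: [0.532, -0.2606, 0.0864]
tool_rot: [-0.001, 0.905, 0.424, -0.0]
contact_force: [-2.7, 3.3, -1.0]
gripper_width: 0.352
```

Run:
```python
from h import *
t=grab_frame("top"); s=grab_frame("side")
crop(t,300,150,430,270,6,"t8.png"); crop(s,310,160,410,260,6,"s8.png")
T,Rm=tcp(); tk=(T-0.0193*Rm[:,2]+0.1725*Rm[:,1]);print(T.round(4),Rm[:,1].round(4),"tip kin",tk.round(4),state()["contact_force"])
```

```text
[ 0.5321 -0.2607  0.0866] [ 0.7686 -0.6398 -0.0013] tip kin [ 0.6647 -0.371   0.1057] [-3.74722304  3.72077632 -1.27894174]
```

View pics/t8.png

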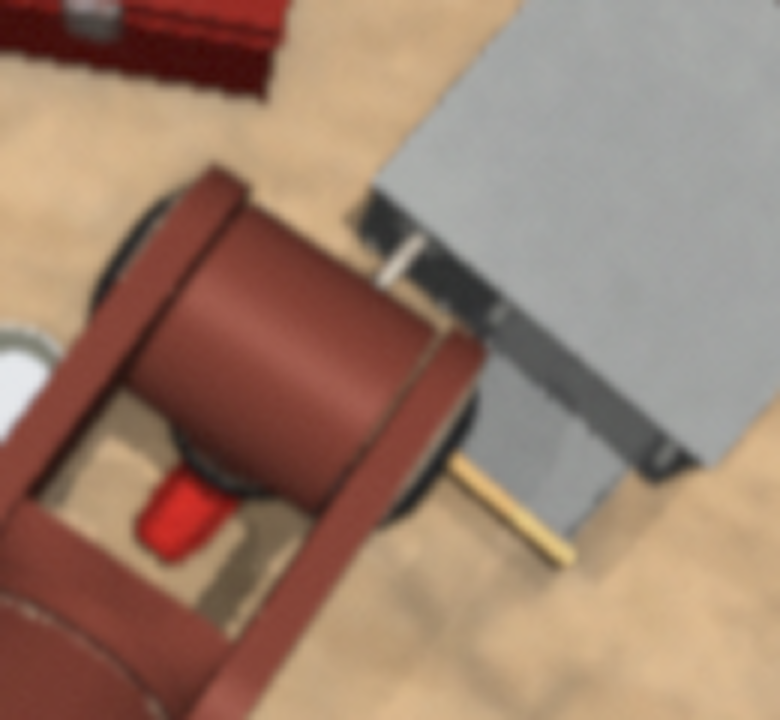

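Force ≈5 N, so the blade is on the push plate; the tray is still shut. I'll press ~5 mm more.

Emit:
carry_out:
  moves:
    - [[0,0,0,0,0.07,0,-1],[0,0,0,0,0.06,0,-1],[0,0,0,0,0,0,-1],[0,0,0,0,0,0,-1],[0,0,0,0,0,0,-1],[0,0,0,0,0,0,-1]]

```text
time: 11.68
tool_pos: [0.5364, -0.2643, 0.0869]
tool_rot: [-0.0, 0.906, 0.424, -0.0]
contact_force: [-1.8, 3.8, -1.1]
gripper_width: 0.358
```

Run:
```python
from h import *
t=grab_frame("top")
crop(t,300,150,430,270,6,"t9.png")
T,Rm=tcp(); tk=(T-0.0193*Rm[:,2]+0.1725*Rm[:,1]);print(T.round(4),Rm[:,1].round(4),"tip kin",tk.round(4),state()["contact_force"])
```

```text
[ 0.5364 -0.2644  0.0869] [ 7.684e-01 -6.400e-01 -3.000e-04] tip kin [ 0.669  -0.3748  0.1062] [-4.11660762  3.86620156 -0.54606294]
```

View pics/t9.png

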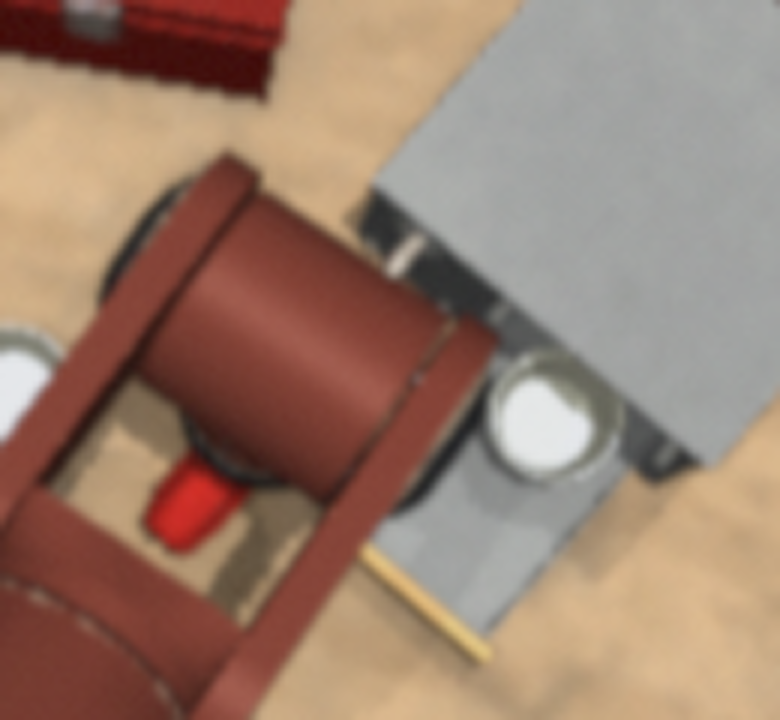

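The latch has tripped and the tray is coming out: the strip is now at ≈(371,250) and the fixed cup is visible at ≈(391,219). I'll hold for a moment.

Emit:
carry_out:
  moves:
    - [[0,0,0,0,0,0,-1],[0,0,0,0,0,0,-1],[0,0,0,0,0,0,-1],[0,0,0,0,0,0,-1],[0,0,0,0,0,0,-1],[0,0,0,0,0,0,-1],[0,0,0,0,0,0,-1],[0,0,0,0,0,0,-1]]

```text
time: 12.4
tool_pos: [0.5365, -0.2645, 0.087]
tool_rot: [0.0, 0.906, 0.424, -0.0]
contact_force: [-2.6, 3.7, -1.4]
gripper_width: 0.353
```

Run:
```python
from h import *
t=grab_frame("top")
crop(t,300,150,430,270,6,"t10.png")
```

```text
(no output)
```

View pics/t10.png

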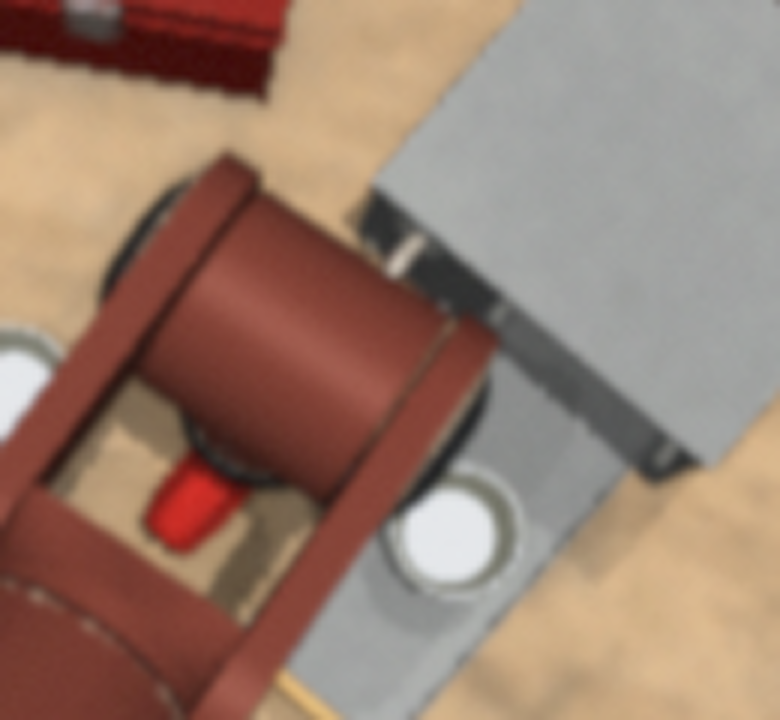

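Emit:
carry_out:
  moves:
    - [[0,0,0,0,-0.2,0,-1],[0,0,0,0,-0.4,0,-1],[0,0,0,0,-0.5,0,-1],[0,0,0,0,-0.5,0,-1],[0,0,0,0,-0.5,0,-1],[0,0,0,0,-0.3,0,-1],[0,0,0,0,-0.1,0,-1],[0,0,0,0,0,0,-1]]

```text
time: 13.12
tool_pos: [0.4598, -0.2007, 0.0877]
tool_rot: [0.001, 0.906, 0.424, 0.001]
contact_force: [0.6, -0.7, -0.9]
gripper_width: 0.355
```

```bash
python3 go.py 0.4158 0.02 0.18 -10.43
python3 - <<'E'
from h import *
t=grab_frame("top")
crop(t,270,150,430,270,5,"t11.png")
E
```

```text
tcp [ 0.4598 -0.2007  0.0877] a 50.2 tilt 0.18 t 13.12 j [-0.56 -0.11  2.02 -0.    1.23 -1.44]
turn [ 0.03 -0.02 12.13] shift after [-2.08 -5.23 -2.31] | shift before turn [ 3.54 -4.37 -2.32] force [ 0.6 -0.7 -0.9] w 0.355
```

View pics/t11.png

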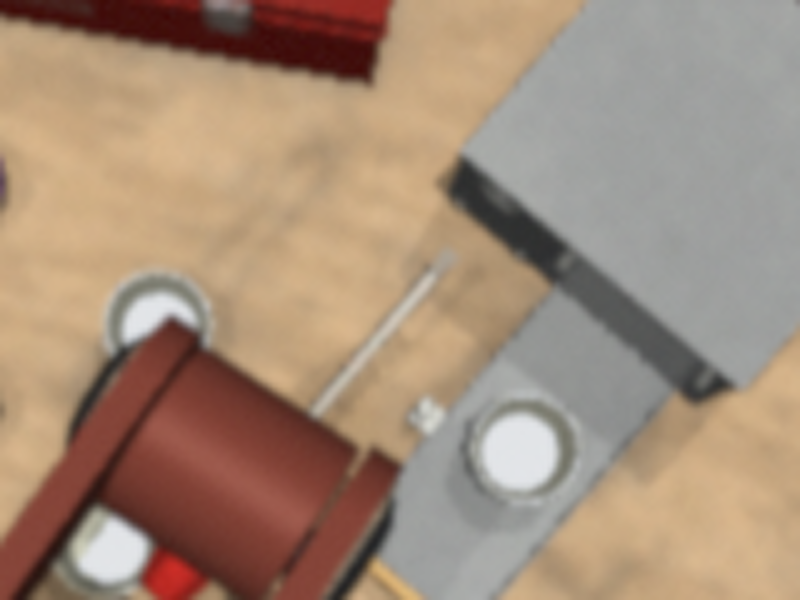

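Tray fully out. The driver is free of the hole and still held. Lift, turn back, and return it to the rest.

Emit:
carry_out:
  moves:
    - [[0,0,0,0,0,-0.4,-1],[0,0,0,0,0,-0.6,-1],[0,0,0,0,0,-0.7,-1],[0,0,0,0,0,-0.6,-1],[0,0,0.8,0,0,0,-1],[0,0,0.8,0,0,0,-1],[0,0,0.8,0,0,0,-1],[0,0,0.8,0,0,0,-1]]

```text
time: 13.83
tool_pos: [0.4608, -0.2016, 0.1799]
tool_rot: [0.001, 0.956, 0.292, 0.001]
contact_force: [0.1, -1.2, -1.1]
gripper_width: 0.354
```

Emit:
carry_out:
  moves:
    - [[0,0,0.8,0,0,0,-1],[0,0,0.8,0,0,0,-1],[0,0,0.8,0,0,0,-1],[0,0,0.8,0,0,0,-1],[0,0,0.8,0,0,0,-1],[0,0,0.8,0,0,0,-1],[0,0,0.8,0,0,0,-1],[0,0,0.8,0,0,0,-1]]

```text
time: 14.5
tool_pos: [0.4607, -0.2016, 0.1796]
tool_rot: [0.001, 1.0, 0.017, 0.001]
contact_force: [-0.1, 0.2, -1.8]
gripper_width: 0.35
```

```bash
python3 go.py 0.4158 0.1556 0.15 -10.43
```

```text
tcp [ 0.4607 -0.2016  0.1796] a 1.98 tilt 0.12 t 14.5 j [-0.56 -0.21  1.95 -0.    1.4  -0.59]
turn [ 0.02 -0.02  2.48] shift after [-2.72 -8.58  0.74] | shift before turn [-0.82 -8.96  0.72] force [-0.1  0.2 -1.8] w 0.35
```

Emit:
carry_out:
  moves:
    - [[0,0,0.83,0,0,0,-1],[0,0,0.83,0,0,0,-1],[0,0,0.82,0,0,0,-1],[0,0,0,-0.3,-0.9,0,-1],[0,0,0,-0.3,-0.9,0,-1],[0,0,0,-0.3,-0.9,0,-1],[0,0,0,-0.3,-0.9,0,-1],[0,0,0,-0.3,-0.9,0,-1]]

```text
time: 15.17
tool_pos: [0.4332, -0.0119, 0.1798]
tool_rot: [0.0, 0.996, -0.09, 0.001]
contact_force: [1.4, 0.9, -0.1]
gripper_width: 0.359
```

Emit:
carry_out:
  moves:
    - [[0,0,0,-0.3,-0.9,0,-1],[0,0,0,-0.3,-0.9,0,-1],[0,0,0,-0.3,-0.9,0,-1],[0,0,0,-0.2,-0.7,0,-1],[0,0,0,0,-0.2,0,-1],[0,0,0,0,0,0,-1],[0,0,0,0,0,0,-1]]

```text
time: 15.75
tool_pos: [0.4155, 0.1365, 0.1794]
tool_rot: [0.0, 0.996, -0.089, 0.001]
contact_force: [-0.0, -0.2, -1.1]
gripper_width: 0.352
```

```bash
python3 go.py 0.4158 0.1556 0.06 -10.43
python3 - <<'E'
from h import *
t=grab_frame("top"); crop(t,100,200,300,330,4,"t12.png")
T,Rm=tcp(); tk=(T-0.0193*Rm[:,2]+0.1725*Rm[:,1]); print(tk,proj(t,tk))
E
```

```text
tcp [0.4155 0.1365 0.1794] a -10.16 tilt 0.07 t 15.75 j [ 0.15 -0.39  2.09 -0.    1.44  0.32]
turn [ 0.01 -0.01  0.05] shift after [-0.08 -0.47  2.98] | shift before turn [-0.08 -0.47  2.98] force [-0.  -0.2 -1.1] w 0.352
[ 0.38473816 -0.03379767  0.19861558] [[244.89343801 278.32264188]]
```

View pics/t12.png

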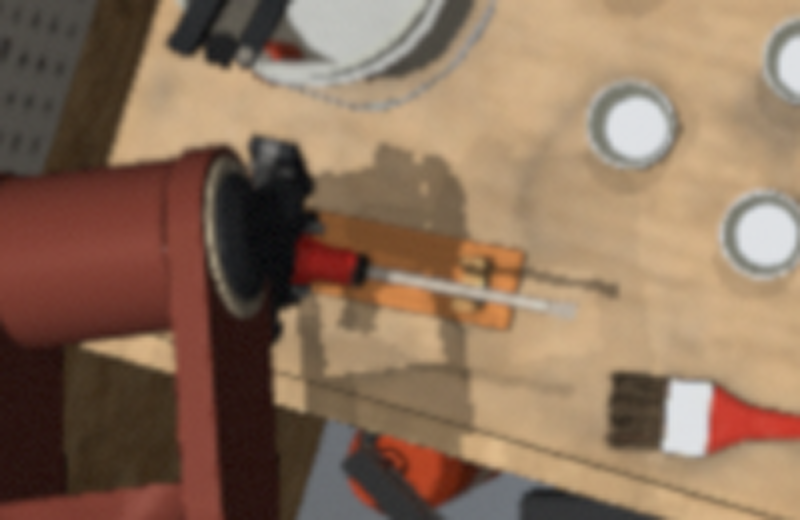

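Tip seen at (244.1,277.9) against the predicted (244.9,278.3), so there is practically no slip. Lowering into the rest.

Emit:
carry_out:
  moves:
    - [[0,0,0.05,-0.04,-0.25,0,-1],[0,0,0,-0.04,-0.22,0,-1],[0,0,0,0,0,0.5,-1],[0,0,0,0,0,0.8,-1],[0,0,0,0,0,0.8,-1],[0,0,0,0,0,0.6,-1],[0,0,0,0,0,0.2,-1],[0,0,0,0,0,0,-1]]

```text
time: 16.47
tool_pos: [0.4131, 0.1548, 0.0605]
tool_rot: [0.001, 0.996, -0.092, -0.003]
contact_force: [-0.2, -0.5, -0.6]
gripper_width: 0.354
```

```bash
python3 go.py 0.4158 0.1556 0.0222 -10.43
python3 - <<'E'
from h import *
t=grab_frame("top"); crop(t,150,230,270,310,6,"t13.png")
E
```

```text
tcp [0.4131 0.1548 0.0605] a -10.52 tilt 0.32 t 16.47 j [ 0.19 -0.23  2.17 -0.    1.2   0.37]
turn [ 0.02  0.06 -0.02] shift after [ 0.06 -0.03  0.96] | shift before turn [ 0.07 -0.03  0.96] force [-0.2 -0.5 -0.6] w 0.354
```

View pics/t13.png

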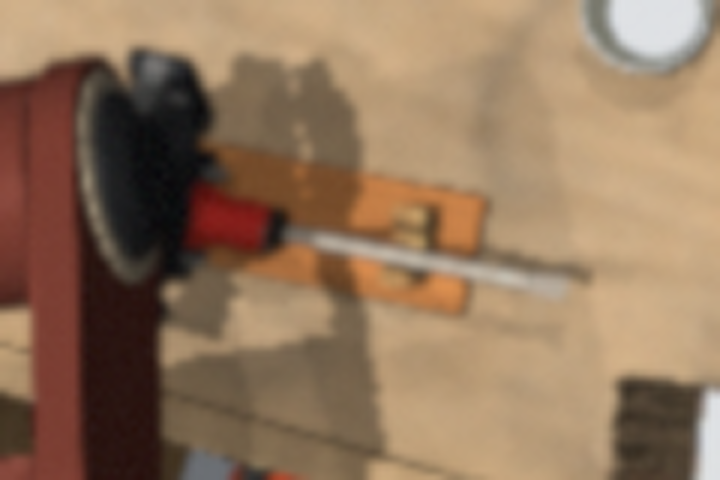

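```bash
python3 go.py 0.4158 0.1556 0.0222 -10.43
```

```text
tcp [0.4147 0.1553 0.0626] a -10.5 tilt 0.09 t 16.52 j [ 0.19 -0.23  2.17 -0.    1.2   0.37]
turn [ 0.01  0.02 -0.01] shift after [ 0.02 -0.01  1.01] | shift before turn [ 0.03 -0.01  1.01] force [ 0.  -0.6 -0.2] w 0.356
```

Emit:
carry_out:
  moves:
    - [[0,0,0,0.02,0,0.3,-1],[0,0,0,0,0,0.3,-1],[0,0,0,0,0,0.25,-1],[0,0,0,0,0,0.15,-1],[0,0,0,0,0,0,-1],[0,0,0,0,0,0,-1]]

```text
time: 17.02
tool_pos: [0.4161, 0.1558, 0.0236]
tool_rot: [-0.0, 0.996, -0.091, 0.0]
contact_force: [-0.6, 0.4, -0.7]
gripper_width: 0.358
```

Emit:
carry_out:
  moves:
    - [[0,0,0,0,0,0,1],[0,0,0,0,0,0,1],[0,0,0,0,0,0,1],[0,0,0,0,0,0,1],[0,0,0,0,0,0,1],[0,0,0,0,0,0,1],[0,0,0,0,0,0,1],[0,0,0,0,0,-0.3,1]]

```text
time: 17.68
tool_pos: [0.4136, 0.1553, 0.0329]
tool_rot: [0.001, 0.996, -0.091, -0.002]
contact_force: [-0.5, -1.1, 0.4]
gripper_width: 1.001
```

```bash
python3 go.py 0.4158 0.1556 0.18 -10.43
python3 - <<'E'
from h import *
t=grab_frame("top"); crop(t,150,230,270,310,6,"t14.png")
E
```

```text
tcp [0.4136 0.1553 0.0329] a -10.45 tilt 0.28 t 17.68 j [ 0.19 -0.18  2.19 -0.    1.14  0.37]
turn [ 0.02  0.05 -0.  ] shift after [ 0.05 -0.02 -3.68] | shift before turn [ 0.04 -0.01 -3.68] force [-0.5 -1.1  0.4] w 1.001
```

View pics/t14.png

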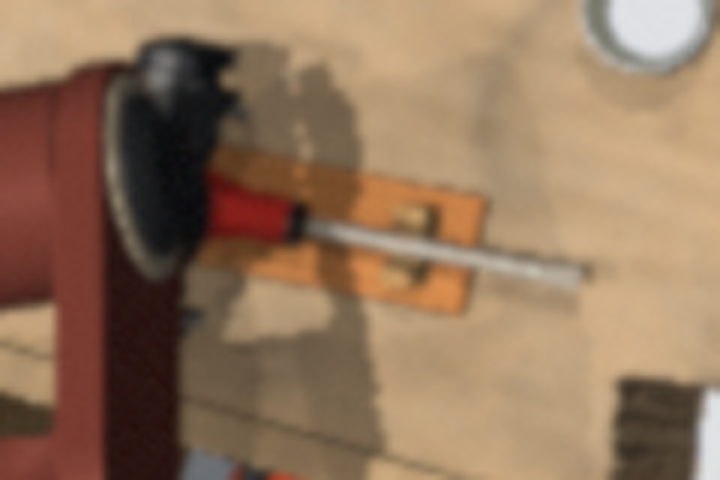

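The screwdriver is back in the notches with its tip at ≈(247,276), as at the start. I'll raise the arm and remeasure the cups and nest.

Emit:
carry_out:
  moves:
    - [[0,0,0,0,0,-0.4,1],[0,0,0,0,0,-0.7,1],[0,0,0,0,0,-0.9,1],[0,0,0,0,0,-0.8,1],[0,0,0,0,0,-0.3,1],[0,0,0,0,0,0,1]]

```text
time: 18.23
tool_pos: [0.4183, 0.1563, 0.1632]
tool_rot: [-0.001, 0.996, -0.091, 0.004]
contact_force: [0.6, -0.6, -0.4]
gripper_width: 1.001
```

```bash
cat > cm.py <<'E'
from meas import *
from go import plan
def ring(f,u0,v0,zr,rad=15):
    # rim: white/grey, low-saturation pixels around centre vs. wooden bench
    a=cv2.cvtColor(np.ascontiguousarray(f["frame"]),cv2.COLOR_RGB2HSV)
    m=(a[...,1]<60).astype(np.uint8); k=np.zeros_like(m); cv2.circle(k,(int(round(u0)),int(round(v0))),rad,1,-1); m&=k
    m=cv2.morphologyEx(m,cv2.MORPH_OPEN,np.ones((3,3),np.uint8))
    cs=max(cv2.findContours(m,cv2.RETR_EXTERNAL,cv2.CHAIN_APPROX_NONE)[0],key=cv2.contourArea)
    h=cv2.convexHull(cs)[:,0].astype(float); p=onz(f,h,zr)[:,:2].astype(np.float32)
    (c,r)=cv2.minEnclosingCircle(p); e=cv2.fitEllipse(p) if len(p)>5 else None
    return np.round(c,4),round(r,4),np.round(e[0],4),np.round(e[1],4)
if __name__=="__main__":
    f=grab_frame("top")
    for c in cups(f):
        if 250<c[0][4]<420: print(c[1],"floor@z",onz(f,[c[1]],c[4])[0].round(4),"floor17",onz(f,[c[1]],0.017)[0,:2].round(4),"rim",ring(f,*c[1],0.052))
E
python3 cm.py
python3 - <<'E'
from h import *
t=grab_frame("top"); crop(t,225,170,425,300,4,"t15.png");s=grab_frame("side"); crop(s,225,170,425,300,4,"s15.png")
E
```

```text
[302.5  215.89] floor@z [ 0.5549 -0.1576  0.0157] floor17 [ 0.5548 -0.1576] rim (array([ 0.5534, -0.1551]), 0.0315, array([ 0.5536, -0.1554]), array([0.0612, 0.0625]))
[258.19 231.23] floor@z [ 0.5093 -0.0378  0.0224] floor17 [ 0.5097 -0.0371] rim (array([ 0.5079, -0.0387]), 0.0314, array([ 0.5088, -0.039 ]), array([0.06  , 0.0622]))
[291.31 258.54] floor@z [ 0.4368 -0.1297  0.0149] floor17 [ 0.4368 -0.1299] rim (array([ 0.4375, -0.1296]), 0.0307, array([ 0.4373, -0.13  ]), array([0.0594, 0.0609]))
```

View pics/t15.png

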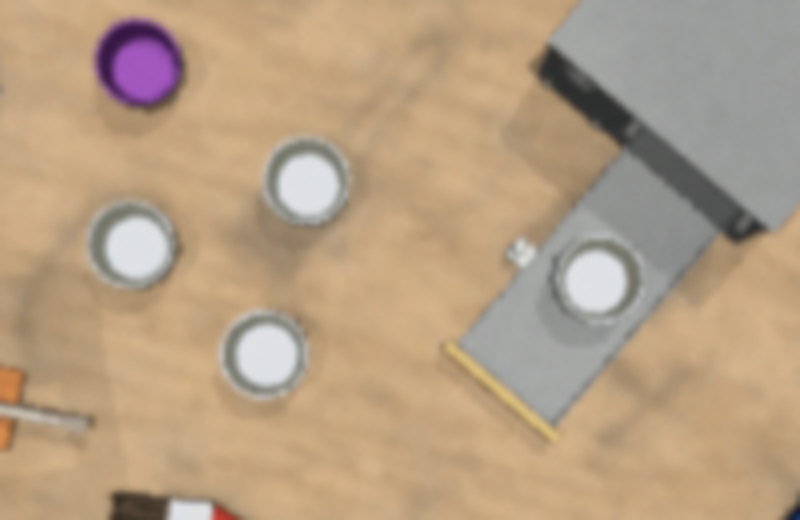

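View pics/s15.png

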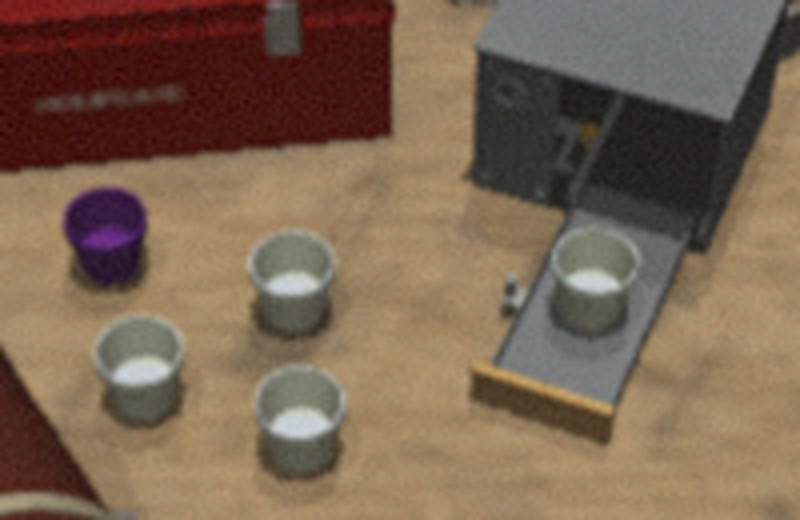

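The side view agrees: three upright white cups, the purple one apart, the tray out with its fixed cup, and a small latch peg beside it. Next, the nest position.

```bash
python3 - <<'E'
from cm import *
t=grab_frame("top"); s=grab_frame("side")
print("top floor",onz(t,[(373.9,239.9)],0.025)[0],"rim",onz(t,[(374.1,239.4)],0.06)[0],"side rim",onz(s,[(373.6,235.6)],0.06)[0])
# contour of floor
a=cv2.cvtColor(np.ascontiguousarray(t["frame"]),cv2.COLOR_RGB2HSV)
m=((a[...,1]<30)&(a[...,2]>185)).astype(np.uint8)
n,l,st,c=cv2.connectedComponentsWithStats(m)
for i in range(1,n):
    if 100<st[i,4]<500 and 350<c[i,0]<400 and 210<c[i,1]<260: print(st[i],c[i],onz(t,[c[i]],0.025))
# side rims of bench cups, crop coordinates
for q in[(292,263),(140,349),(300,402)]:
    print("side cup rim",onz(s,[(225+(q[0]+.5)/4-.5,170+(q[1]+.5)/4-.5)],0.052)[0].round(4))
# strip top front edge
p=onz(t,[(225+(443+.5)/4-.5,170+(347+.5)/4-.5),(225+(553.5)/4-.5,170+(441.5)/4-.5)],0.036); print(p,p.mean(0),np.degrees(np.arctan2(*(p[0]-p[1])[[1,0]]))-90,np.linalg.norm(p[0]-p[1]))
E
python3 go.py 0.509 -0.038 0.1 -10.4
```

```text
top floor [ 0.49236977 -0.35442009  0.025     ] rim [ 0.49159631 -0.35118467  0.06      ] side rim [ 0.48892293 -0.35190607  0.06      ]
[366 233  15  15 179] [373.32402235 240.        ] [[ 0.49206199 -0.35285376  0.025     ]]
side cup rim [ 0.5543 -0.1551  0.052 ]
side cup rim [ 0.5091 -0.0395  0.052 ]
side cup rim [ 0.437  -0.1301  0.052 ]
[[ 0.4448461  -0.24991542  0.036     ]
 [ 0.38323017 -0.325229    0.036     ]] [ 0.41403814 -0.28757221  0.036     ] -39.28745998174682 0.09730703297318033
tcp [0.4142 0.1554 0.1562] a -10.44 tilt 0.27 t 18.48 j [ 0.19 -0.35  2.1  -0.    1.4   0.37]
turn [ 0.02  0.05 -0.01] shift after [3.2  4.33 1.41] | shift before turn [3.21 4.32 1.4 ] force [-0.3 -0.1 -0.5] w 1.004
```

Emit:
carry_out:
  moves:
    - [[0,0,0,0.5,0.7,0,1],[0,0,0,0.6,0.8,0,1],[0,0,0,0.6,0.8,0,1],[0,0,0,0.6,0.8,0,1],[0,0,0,0.5,0.8,0.3,1],[0,0,0,0.4,0.43,0.6,1],[0,0,0,0,0,0.5,1],[0,0,0,0,0,0,1]]

```text
time: 19.15
tool_pos: [0.506, -0.0382, 0.0962]
tool_rot: [-0.001, 0.996, -0.092, -0.006]
contact_force: [-0.9, -0.7, -0.7]
gripper_width: 1.001
```

Emit:
carry_out:
  moves:
    - [[0,0,0,0,0,0,1],[0,0,0,0,0,0,1],[0,0,0,0,0,0,1]]

```text
time: 19.4
tool_pos: [0.5106, -0.0372, 0.1041]
tool_rot: [0.0, 0.996, -0.09, 0.001]
contact_force: [-0.3, -0.0, 0.3]
gripper_width: 1.001
```

```bash
python3 go.py 0.5088 -0.039 0.032 -10.4
python3 - <<'E'
from h import *
t=grab_frame("top"); crop(t,200,180,300,270,6,"t16.png");s=grab_frame("side"); crop(s,200,180,330,300,5,"s16.png")
E
```

```text
tcp [ 0.5106 -0.0372  0.1041] a -10.37 tilt 0.1 t 19.4 j [-0.22 -0.11  1.99  0.    1.26 -0.04]
turn [ 0.   -0.02  0.01] shift after [-0.04  0.05  1.8 ] | shift before turn [-0.04  0.05  1.8 ] force [-0.3 -0.   0.3] w 1.001
```

View pics/t16.png

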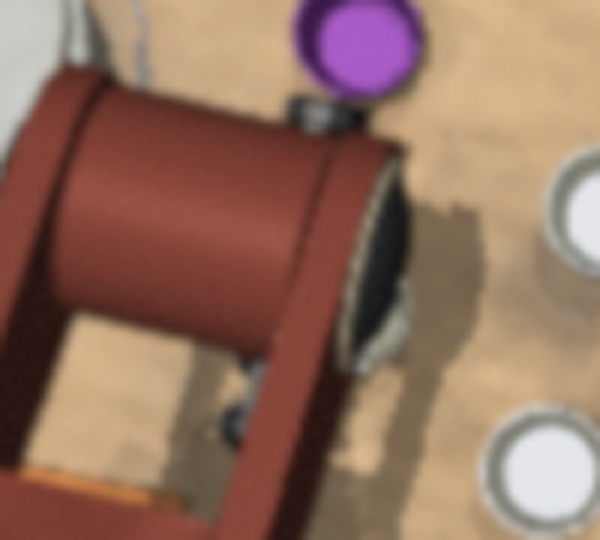

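View pics/s16.png

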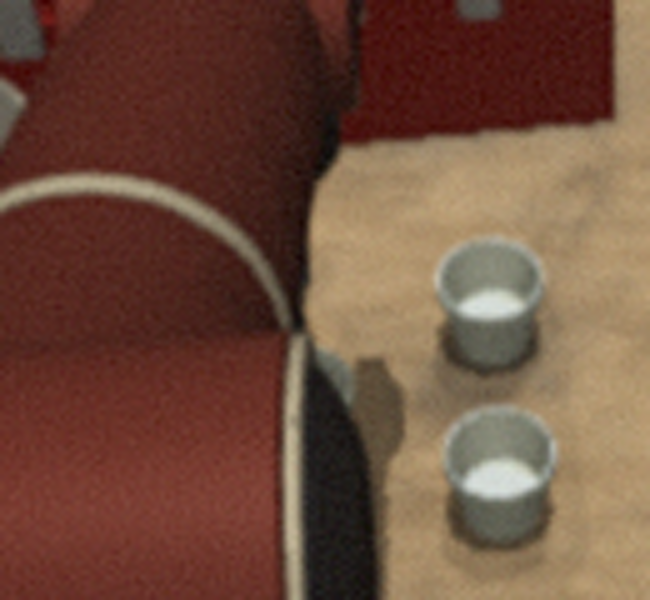

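The wrist reaches left towards the pail at image (205–215, 190–215), so I'll check the clearance numerically before descending.

Run:
```python
from h import *
from scipy.spatial import cKDTree
t=grab_frame("top"); P=cloud(t); a=cv2.cvtColor(np.ascontiguousarray(t["frame"]),cv2.COLOR_RGB2HSV)
arm=((a[...,0]<8)|(a[...,0]>172))&(a[...,1]>120)
reg=np.zeros((480,640),bool); reg[185:290,195:285]=1
A=P[arm&reg&(P[...,2]>0.15)]; 
pr=np.zeros((480,640),bool); pr[130:225,110:228]=1
B=P[pr&~arm&(P[...,2]>0.06)]; B=B[B[:,0]>0.45]
print(len(A),len(B),A.min(0),A.max(0),B.min(0),B.max(0))
d,i=cKDTree(B).query(A); k=d.argmin(); print(d[k],A[k],B[i[k]])
dxy,i=cKDTree(B[:,:2]).query(A[:,:2]); k=dxy.argmin(); print(dxy[k],A[k],B[i[k]])
```

```text
4224 5509 [ 0.37018442 -0.09960607  0.19779677] [0.56851653 0.02355998 0.48702438] [ 0.48985334 -0.02593266  0.0602892 ] [0.76233546 0.31914805 0.43755572]
0.001791127249686824 [0.48993592 0.02218081 0.43635919] [0.48985334 0.02390657 0.43683147]
0.001160633049698095 [ 0.55531733 -0.00683292  0.38268329] [ 0.55647471 -0.00674609  0.40051343]
```

Judged against the initial pail cloud (y ≥ 0.046), the arm's outermost point is y ≤ 0.024. The gap is sufficient for a vertical descent.

Emit:
carry_out:
  moves:
    - [[0,0,0,-0.04,0.05,0.3,1],[0,0,0,0,0,0.4,1],[0,0,0,0,0,0.4,1],[0,0,0,0,0,0.4,1],[0,0,0,0,0,0.28,1],[0,0,0,0,0,0,1],[0,0,0,0,0,0,1],[0,0,0,0,0,0,1]]

```text
time: 20.22
tool_pos: [0.5088, -0.0396, 0.0325]
tool_rot: [0.0, 0.996, -0.091, 0.001]
contact_force: [-0.1, 0.2, -0.4]
gripper_width: 0.999
```

```bash
python3 go.py 0.5088 -0.039 0.032 -10.4
```

```text
tcp [ 0.5088 -0.0396  0.0325] a -10.43 tilt 0.08 t 20.22 j [-0.22 -0.01  2.03  0.    1.12 -0.04]
turn [ 0.   -0.02 -0.01] shift after [-0.   -0.01  0.01] | shift before turn [-0.   -0.01  0.01] force [-0.1  0.2 -0.4] w 0.999
```

Emit:
carry_out:
  moves:
    - [[0,0,0,0,0,0,-1],[0,0,0,0,0,0,-1],[0,0,0,0,0,0,-1],[0,0,0,0,0,0,-1],[0,0,0,0,0,0,-1]]

```text
time: 20.63
tool_pos: [0.5093, -0.0397, 0.0338]
tool_rot: [0.0, 0.996, -0.091, 0.001]
contact_force: [-2.9, 0.5, 7.9]
gripper_width: 0.659
```

Emit:
carry_out:
  moves:
    - [[0,0,0,0,0,-0.2,-1],[0,0,0,0,0,-0.4,-1],[0,0,0,0,0,-0.6,-1],[0,0,0,0,0,-0.7,-1],[0,0,0,0,0,-0.7,-1],[0,0,0,0,0,-0.6,-1],[0,0,0,0,0,-0.2,-1],[0,0,0,0,0,0,-1]]

```text
time: 21.3
tool_pos: [0.51, -0.0399, 0.1712]
tool_rot: [0.0, 0.996, -0.091, 0.003]
contact_force: [-0.7, -0.6, -0.2]
gripper_width: 0.657
```

```bash
python3 go.py 0.4915 -0.3525 0.15 -10.4
```

```text
tcp [ 0.51   -0.0399  0.1712] a -10.44 tilt 0.36 t 21.3 j [-0.22 -0.18  1.94  0.    1.38 -0.04]
turn [ 0.   -0.07 -0.01] shift after [0.96 7.77 0.53] | shift before turn [0.96 7.77 0.54] force [-0.7 -0.6 -0.2] w 0.657
```

Emit:
carry_out:
  moves:
    - [[0,0,0,0.08,0.6,0,-1],[0,0,0,0.1,0.9,0,-1],[0,0,0,0.1,0.9,0,-1],[0,0,0,0.1,0.9,0,-1],[0,0,0,0.1,0.9,0,-1],[0,0,0,0.1,0.9,0,-1],[0,0,0,0.1,0.9,0,-1],[0,0,0,0.1,0.9,0,-1]]

```text
time: 21.97
tool_pos: [0.4874, -0.3175, 0.165]
tool_rot: [-0.001, 0.996, -0.091, -0.002]
contact_force: [0.6, 0.6, 0.0]
gripper_width: 0.66
```

Emit:
carry_out:
  moves:
    - [[0,0,0,0.1,0.7,0,-1],[0,0,0,0,0.2,0,-1],[0,0,0,0,0,0,-1],[0,0,0,0,0,0,-1],[0,0,0,0,0,0,-1]]

```text
time: 22.38
tool_pos: [0.486, -0.351, 0.1665]
tool_rot: [-0.001, 0.996, -0.09, -0.001]
contact_force: [0.3, -0.2, -1.2]
gripper_width: 0.656
```

```bash
python3 go.py 0.4915 -0.3525 0.1 -10.4
python3 - <<'E'
from h import *
t=grab_frame("top"); crop(t,310,190,430,280,6,"t17.png");s=grab_frame("side"); crop(s,310,150,430,270,5,"s17.png")
E
```

```text
tcp [ 0.486  -0.351   0.1665] a -10.38 tilt 0.14 t 22.38 j [-0.75  0.04  1.73  0.    1.37 -0.57]
turn [-0.02  0.02  0.  ] shift after [0.14 0.01 1.66] | shift before turn [0.14 0.01 1.66] force [ 0.3 -0.2 -1.2] w 0.656
```

View pics/t17.png

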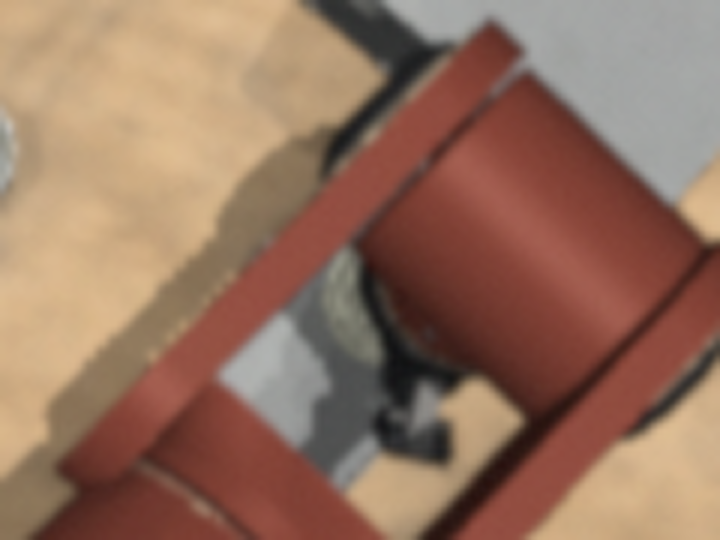

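View pics/s17.png

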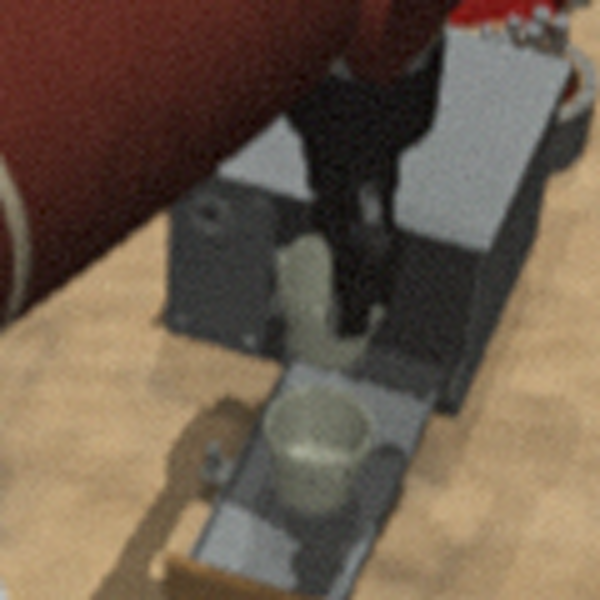

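Run:
```python
from h import *
s=grab_frame("side"); crop(s,350,185,405,260,9,"s18.png")
T,Rm=tcp(); print(T)
# predicted upright cup rim/foot in the side view if axis at TCP
for r,z,n in((.0295,.052,'rim'),(.02,0,'foot')):
    th=np.linspace(0,2*np.pi,9)[:-1]; c=T-[0,0,0.0325]
    print(n,((proj(s,c+np.c_[r*np.cos(th),r*np.sin(th),0*th+z])-[350,185]+.5)*9).round(0).tolist())
```

```text
[ 0.48652036 -0.35122218  0.16753866]
rim [[215.0, 100.0], [156.0, 135.0], [152.0, 191.0], [206.0, 236.0], [287.0, 243.0], [346.0, 207.0], [348.0, 150.0], [294.0, 106.0]]
foot [[213.0, 248.0], [174.0, 272.0], [172.0, 310.0], [207.0, 341.0], [260.0, 345.0], [299.0, 321.0], [301.0, 282.0], [265.0, 253.0]]
```

View pics/s18.png

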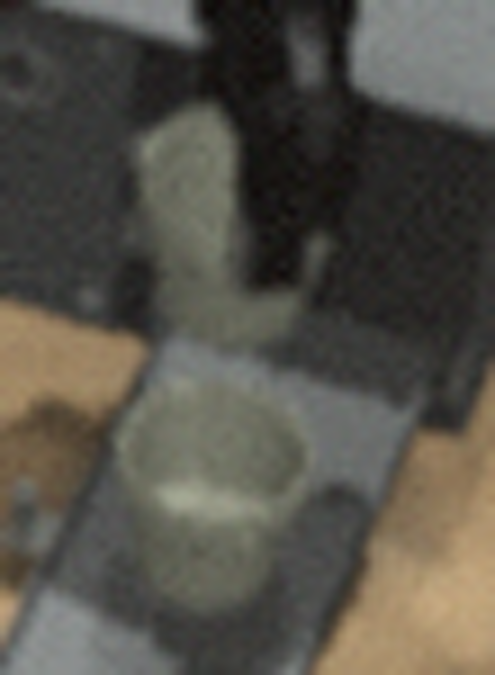

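The held cup is upright with its foot at ≈(375,220) in the side view, matching the prediction within ~1.5 px; the nest is directly below. I'll align and descend to just above the rim.

Emit:
carry_out:
  moves:
    - [[0,0,0,0.12,0.03,0,-1],[0,0,0,0,0,0.3,-1],[0,0,0,0,0,0.5,-1],[0,0,0,0,0,0.5,-1],[0,0,0,0,0,0.3,-1],[0,0,0,0,0,0,-1],[0,0,0,0,0,0,-1],[0,0,0,0,0,0,-1]]

```text
time: 23.2
tool_pos: [0.4914, -0.3551, 0.1047]
tool_rot: [0.0, 0.996, -0.091, 0.001]
contact_force: [0.2, -0.4, -0.0]
gripper_width: 0.657
```

```bash
python3 go.py 0.4915 -0.3525 0.060 -10.4
python3 - <<'E'
from h import *
s=grab_frame("side"); crop(s,350,185,405,260,9,"s19.png")
T,Rm=tcp()
for c,nm in((T-[0,0,0.0335],'held'),(np.array([.4915,-.3525,.008]),'nest')):
  for r,z,n in((.0295,.052,'rim'),(.02,0,'foot')):
    th=np.linspace(0,2*np.pi,73)[:-1]
    q=((proj(s,c+np.c_[r*np.cos(th),r*np.sin(th),0*th+z])-[350,185]+.5)*9); print(nm,n,q.min(0).round(),q.max(0).round())
E
```

```text
tcp [ 0.4914 -0.3551  0.1047] a -10.43 tilt 0.08 t 23.2 j [-0.75  0.12  1.76  0.    1.26 -0.57]
turn [ 0.01 -0.01 -0.01] shift after [-0.01 -0.07  1.12] | shift before turn [-0.01 -0.07  1.12] force [ 0.2 -0.4 -0. ] w 0.657
held rim [140. 235.] [342. 382.]
held foot [161. 376.] [294. 475.]
nest rim [118. 381.] [313. 528.]
nest foot [139. 515.] [268. 613.]
```

View pics/s19.png

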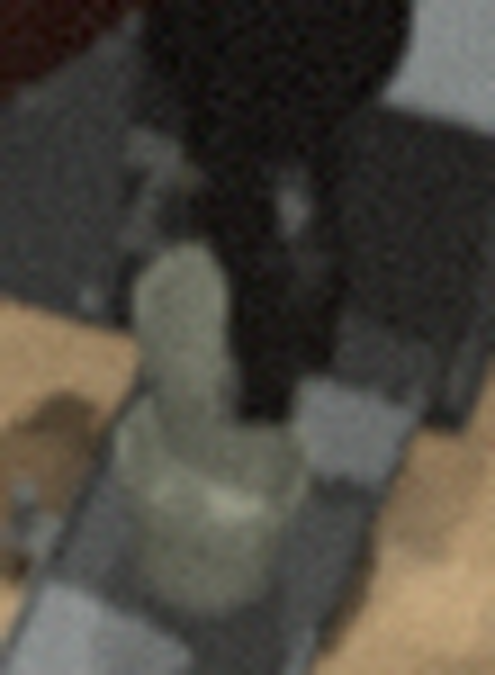

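Emit:
carry_out:
  moves:
    - [[0,0,0,0,-0.04,0.15,-1],[0,0,0,0,0,0.2,-1],[0,0,0,0,0,0.2,-1],[0,0,0,0,0,0.2,-1],[0,0,0,0,0,0.15,-1],[0,0,0,0,0,0.1,-1],[0,0,0,0,0,0,-1],[0,0,0,0,0,0,-1]]

```text
time: 23.92
tool_pos: [0.4909, -0.3531, 0.0634]
tool_rot: [-0.0, 0.996, -0.091, -0.0]
contact_force: [0.7, 0.8, -0.9]
gripper_width: 0.656
```

```bash
python3 go.py 0.4915 -0.3525 0.060 -10.4
python3 - <<'E'
from h import *
s=grab_frame("side"); crop(s,350,185,405,260,9,"s20.png")
E
```

```text
tcp [ 0.4909 -0.3531  0.0634] a -10.44 tilt 0.05 t 23.92 j [-0.75  0.16  1.79 -0.    1.19 -0.56]
turn [-0.    0.01 -0.01] shift after [ 0.01 -0.02  0.09] | shift before turn [ 0.01 -0.02  0.09] force [ 0.7  0.8 -0.9] w 0.656
```

View pics/s20.png

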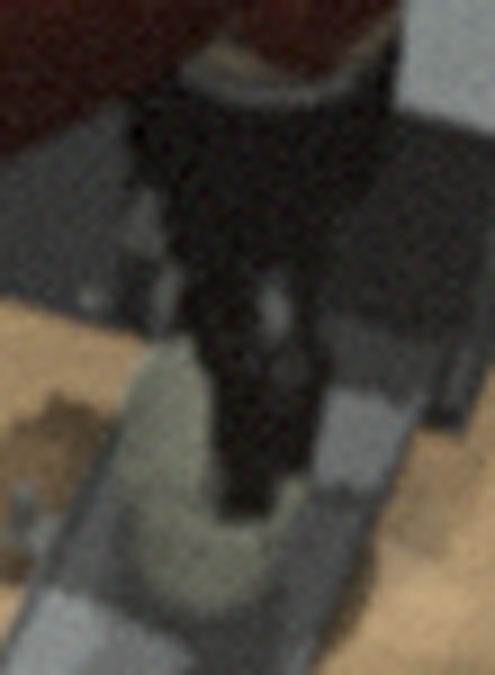

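Nested with no side force. I'll lower the last 3 mm and release.

Emit:
carry_out:
  moves:
    - [[0,0,0,0,0,0.08,-1],[0,0,0,0,0,0,-1],[0,0,0,0,0,0,1],[0,0,0,0,0,0,1],[0,0,0,0,0,0,1],[0,0,0,0,0,0,1],[0,0,0,0,0,0,1],[0,0,0,0,0,0,1]]

```text
time: 24.63
tool_pos: [0.4911, -0.3531, 0.0606]
tool_rot: [-0.0, 0.996, -0.091, -0.0]
contact_force: [-0.1, 1.2, 0.6]
gripper_width: 1.0
```

Emit:
carry_out:
  moves:
    - [[0,0,0,0,0,-0.2,1],[0,0,0,0,0,-0.4,1],[0,0,0,0,0,-0.6,1],[0,0,0,0,0,-0.7,1],[0,0,0,0,0,-0.4,1],[0,0,0,0,0,-0.2,1],[0,0,0,0,0,0,1]]

```text
time: 25.22
tool_pos: [0.4922, -0.3543, 0.1639]
tool_rot: [0.002, 0.996, -0.091, 0.002]
contact_force: [0.4, 0.3, 0.3]
gripper_width: 0.999
```

```bash
python3 go.py 0.5539 -0.1552 0.1 -10.4; python3 cm.py
```

```text
tcp [ 0.4922 -0.3543  0.1639] a -10.44 tilt 0.3 t 25.22 j [-0.75  0.06  1.72 -0.    1.36 -0.56]
turn [ 0.03 -0.05 -0.01] shift after [ 0.62 -5.17  1.6 ] | shift before turn [ 0.61 -5.18  1.58] force [0.4 0.3 0.3] w 0.999
[301.51 215.65] floor@z [ 0.5558 -0.1547  0.0128] floor17 [ 0.5554 -0.1549] rim (array([ 0.5534, -0.1551]), 0.0315, array([ 0.5536, -0.1553]), array([0.0612, 0.0626]))
[291.26 258.37] floor@z [ 0.4373 -0.1294  0.0126] floor17 [ 0.4372 -0.1297] rim (array([ 0.4375, -0.1296]), 0.0307, array([ 0.4373, -0.13  ]), array([0.0595, 0.0607]))
```

Cups 1 and 3 are unmoved. Next is the cup at (0.5539, −0.1552).

Emit:
carry_out:
  moves:
    - [[0,0,0,0.1,-0.6,0,1],[0,0,0,0.1,-0.9,0,1],[0,0,0,0.1,-0.9,0,1],[0,0,0,0.1,-0.9,0,1],[0,0,0,0.1,-0.9,0,1],[0,0,0,0.1,-0.7,0.3,1],[0,0,0,0,-0.3,0.6,1],[0,0,0,0,0,0.5,1]]

```text
time: 25.93
tool_pos: [0.5518, -0.1496, 0.102]
tool_rot: [-0.001, 0.996, -0.089, -0.001]
contact_force: [-0.8, 0.5, -0.5]
gripper_width: 1.0
```

Emit:
carry_out:
  moves:
    - [[0,0,0,0,0,0,1],[0,0,0,0,0,0,1],[0,0,0,0,0,0,1]]

```text
time: 26.18
tool_pos: [0.5522, -0.1533, 0.1046]
tool_rot: [-0.0, 0.996, -0.091, -0.0]
contact_force: [1.0, 0.4, -1.4]
gripper_width: 0.999
```

```bash
python3 go.py 0.5539 -0.1552 0.032 -10.4
python3 - <<'E'
from h import *
t=grab_frame("top"); crop(t,230,170,430,290,4,"t21.png"); s=grab_frame("side"); crop(s,225,170,425,300,4,"s21.png")
E
```

```text
tcp [ 0.5522 -0.1533  0.1046] a -10.47 tilt 0.03 t 26.18 j [-0.4   0.04  1.84 -0.    1.26 -0.22]
turn [-0.    0.01 -0.01] shift after [0.05 0.04 1.81] | shift before turn [0.05 0.04 1.81] force [ 1.   0.4 -1.4] w 0.999
```

View pics/t21.png

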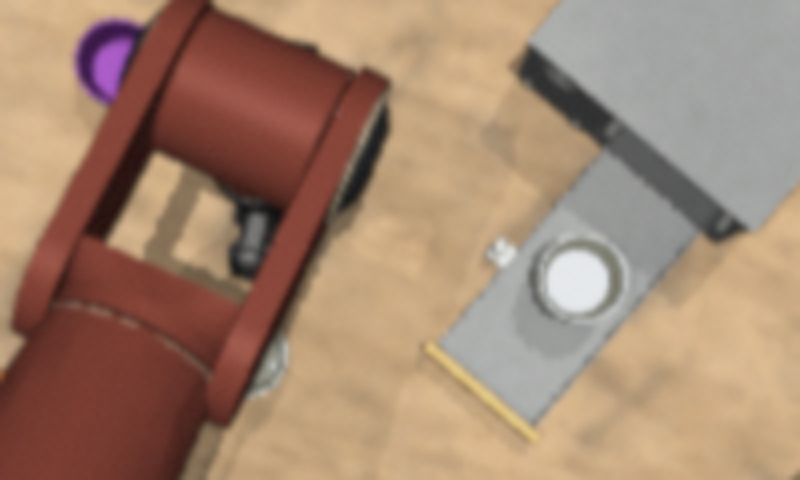

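View pics/s21.png

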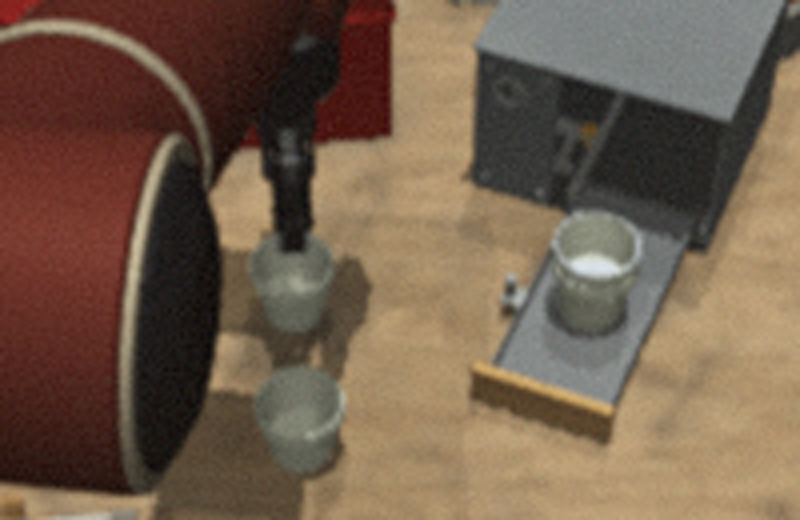

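The stack on the tray is straight, with its rim at ≈(374,230) in the side view. The gripper is over the second cup, so I descend and grasp.

Emit:
carry_out:
  moves:
    - [[0,0,0,0.05,0.04,0.3,1],[0,0,0,0,0,0.4,1],[0,0,0,0,0,0.4,1],[0,0,0,0,0,0.4,1],[0,0,0,0,0,0.28,1],[0,0,0,0,0,0,1],[0,0,0,0,0,0,1],[0,0,0,0,0,0,1]]

```text
time: 26.95
tool_pos: [0.5548, -0.1554, 0.0343]
tool_rot: [0.0, 0.996, -0.091, 0.001]
contact_force: [0.9, -0.1, 0.3]
gripper_width: 1.001
```

```bash
python3 go.py 0.5539 -0.1552 0.032 -10.4
```

```text
tcp [ 0.5548 -0.1554  0.0343] a -10.46 tilt 0.09 t 26.95 j [-0.4   0.14  1.87  0.    1.13 -0.22]
turn [ 0.   -0.02 -0.01] shift after [-0.02  0.    0.06] | shift before turn [-0.02  0.    0.06] force [ 0.9 -0.1  0.3] w 1.001
```

Emit:
carry_out:
  moves:
    - [[0,0,0,-0.02,0,0.05,1],[0,0,0,0,0,0,1],[0,0,0,0,0,0,-1],[0,0,0,0,0,0,-1],[0,0,0,0,0,0,-1],[0,0,0,0,0,0,-1],[0,0,0,0,0,0,-1],[0,0,0,0,0,0,-1]]

```text
time: 27.62
tool_pos: [0.5542, -0.1551, 0.0326]
tool_rot: [0.0, 0.996, -0.091, 0.001]
contact_force: [-0.8, 1.3, 5.8]
gripper_width: 0.672
```

Emit:
carry_out:
  moves:
    - [[0,0,0,0,0,-0.2,-1],[0,0,0,0,0,-0.4,-1],[0,0,0,0,0,-0.6,-1],[0,0,0,0,0,-0.7,-1],[0,0,0,0,0,-0.7,-1],[0,0,0,0,0,-0.6,-1],[0,0,0,0,0,-0.2,-1],[0,0,0,0,0,0,-1]]

```text
time: 28.28
tool_pos: [0.5546, -0.1553, 0.1702]
tool_rot: [0.001, 0.996, -0.091, 0.002]
contact_force: [0.7, 0.5, -0.6]
gripper_width: 0.673
```

```bash
python3 go.py 0.4912 -0.353 0.165 -10.4
```

```text
tcp [ 0.5546 -0.1553  0.1702] a -10.44 tilt 0.28 t 28.28 j [-0.4  -0.02  1.79 -0.    1.37 -0.22]
turn [ 0.01 -0.06 -0.01] shift after [-0.67  5.15  0.13] | shift before turn [-0.66  5.15  0.13] force [ 0.7  0.5 -0.6] w 0.673
```

Emit:
carry_out:
  moves:
    - [[0,0,0,-0.1,0.5,0,-1],[0,0,0,-0.12,0.9,0,-1],[0,0,0,-0.12,0.9,0,-1],[0,0,0,-0.12,0.9,0,-1],[0,0,0,-0.1,0.9,0,-1],[0,0,0,-0.06,0.7,0,-1],[0,0,0,0,0.3,0,-1],[0,0,0,0,0,0,-1]]

```text
time: 28.95
tool_pos: [0.4901, -0.3523, 0.1647]
tool_rot: [-0.001, 0.996, -0.093, -0.002]
contact_force: [0.9, 0.3, -1.4]
gripper_width: 0.665
```

Emit:
carry_out:
  moves:
    - [[0,0,0,0,0,0,-1],[0,0,0,0,0,0,-1],[0,0,0,0,0,0,-1]]

```text
time: 29.2
tool_pos: [0.4922, -0.3493, 0.1666]
tool_rot: [-0.001, 0.996, -0.09, -0.0]
contact_force: [-0.2, 0.4, -0.3]
gripper_width: 0.667
```

```bash
cat > sidechk.py <<'E'
import sys
from h import *
s=grab_frame("side"); crop(s,350,175,405,250,9,sys.argv[1])
T,Rm=tcp()
for c,nm in((T-[0,0,0.0330],'held'),(np.array([.4915,-.3525,float(sys.argv[2])]),'stack')):
  for r,z,n in((.0295,.052,'rim'),(.02,0,'foot')):
    th=np.linspace(0,2*np.pi,73)[:-1]
    q=((proj(s,c+np.c_[r*np.cos(th),r*np.sin(th),0*th+z])-[350,175]+.5)*9); print(nm,n,q.min(0).round(),q.max(0).round())
E
python3 go.py 0.4912 -0.353 0.125 -10.4; python3 sidechk.py s22.png 0.0255
```

```text
tcp [ 0.4922 -0.3493  0.1666] a -10.34 tilt 0.08 t 29.2 j [-0.74  0.05  1.72  0.    1.37 -0.56]
turn [-0.01  0.01  0.01] shift after [-0.01  0.1   1.04] | shift before turn [-0.01  0.1   1.04] force [-0.2  0.4 -0.3] w 0.667
held rim [133. 177.] [341. 326.]
held foot [155. 327.] [292. 427.]
stack rim [122. 432.] [319. 579.]
stack foot [143. 568.] [273. 667.]
```

View pics/s22.png

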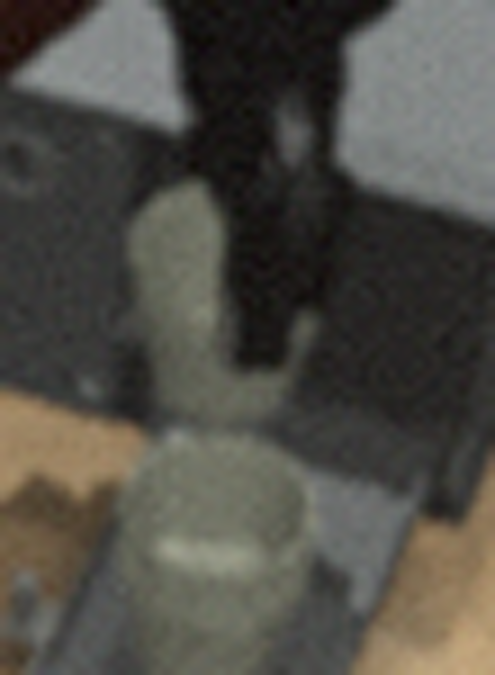

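Aligned (held rim left edge 130 seen, 133 predicted). Correct 3.5 mm sideways and descend into the stack.

Emit:
carry_out:
  moves:
    - [[0,0,0,-0.01,0.09,0,-1],[0,0,0,0,0,0.3,-1],[0,0,0,0,0,0.4,-1],[0,0,0,0,0,0.3,-1],[0,0,0,0,0,0,-1],[0,0,0,0,0,0,-1],[0,0,0,0,0,0,-1]]

```text
time: 29.83
tool_pos: [0.4911, -0.3544, 0.1276]
tool_rot: [0.0, 0.996, -0.091, 0.0]
contact_force: [0.2, -0.6, -0.7]
gripper_width: 0.666
```

```bash
python3 go.py 0.4912 -0.353 0.0775 -10.4
```

```text
tcp [ 0.4911 -0.3544  0.1276] a -10.44 tilt 0.02 t 29.83 j [-0.75  0.09  1.75  0.    1.3  -0.57]
turn [ 0.   -0.   -0.01] shift after [-0.   -0.04  1.25] | shift before turn [-0.   -0.04  1.25] force [ 0.2 -0.6 -0.7] w 0.666
```

Emit:
carry_out:
  moves:
    - [[0,0,0,0,-0.03,0.15,-1],[0,0,0,0,0,0.25,-1],[0,0,0,0,0,0.25,-1],[0,0,0,0,0,0.25,-1],[0,0,0,0,0,0.2,-1],[0,0,0,0,0,0.1,-1],[0,0,0,0,0,0,-1],[0,0,0,0,0,0,-1]]

```text
time: 30.5
tool_pos: [0.4909, -0.3531, 0.079]
tool_rot: [-0.0, 0.996, -0.091, -0.0]
contact_force: [-0.5, -0.2, -0.7]
gripper_width: 0.666
```

```bash
python3 go.py 0.4912 -0.353 0.0775 -10.4; python3 sidechk.py s23.png 0.0255
```

```text
tcp [ 0.4909 -0.3531  0.079 ] a -10.44 tilt 0.04 t 30.5 j [-0.75  0.14  1.78 -0.    1.22 -0.56]
turn [-0.    0.01 -0.01] shift after [ 0.01 -0.    0.04] | shift before turn [ 0.01 -0.    0.04] force [-0.5 -0.2 -0.7] w 0.666
held rim [129. 385.] [328. 532.]
held foot [150. 523.] [281. 623.]
stack rim [122. 432.] [319. 579.]
stack foot [143. 568.] [273. 667.]
```

View pics/s23.png

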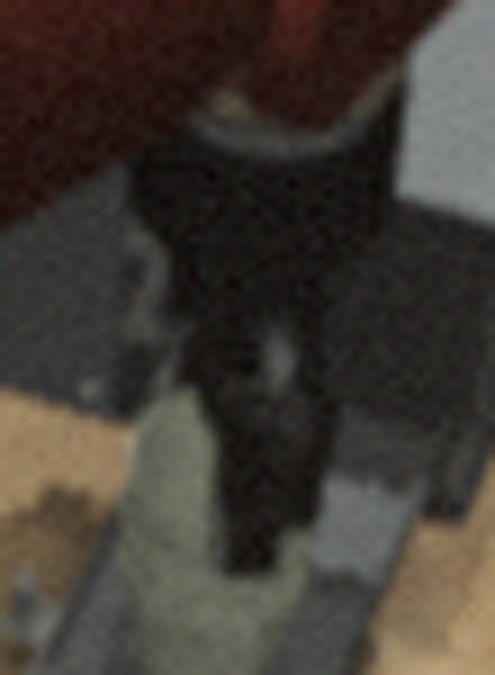

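Nested without force. Release and rise.

Emit:
carry_out:
  moves:
    - [[0,0,0,0,0,0.05,-1],[0,0,0,0,0,0,-1],[0,0,0,0,0,0,1],[0,0,0,0,0,0,1],[0,0,0,0,0,0,1],[0,0,0,0,0,0,1],[0,0,0,0,0,0,1],[0,0,0,0,0,0,1]]

```text
time: 31.22
tool_pos: [0.4911, -0.3532, 0.0774]
tool_rot: [0.0, 0.996, -0.091, 0.0]
contact_force: [0.4, 0.1, -0.1]
gripper_width: 1.002
```

Emit:
carry_out:
  moves:
    - [[0,0,0,0,0,-0.2,1],[0,0,0,0,0,-0.4,1],[0,0,0,0,0,-0.6,1],[0,0,0,0,0,-0.5,1],[0,0,0,0,0,-0.4,1],[0,0,0,0,0,-0.2,1],[0,0,0,0,0,0,1]]

```text
time: 31.8
tool_pos: [0.4923, -0.3542, 0.1727]
tool_rot: [0.002, 0.996, -0.091, 0.002]
contact_force: [0.6, -0.4, -0.3]
gripper_width: 1.0
```

```bash
python3 go.py 0.4371 -0.13 0.1 -10.4; python3 cm.py;  python3 sidechk.py s24.png 0.043
```

```text
tcp [ 0.4923 -0.3542  0.1727] a -10.44 tilt 0.3 t 31.8 j [-0.75  0.05  1.72  0.    1.37 -0.56]
turn [ 0.03 -0.05 -0.01] shift after [-2.37 -5.26  1.82] | shift before turn [-2.38 -5.27  1.79] force [ 0.6 -0.4 -0.3] w 1.0
[291.22 258.41] floor@z [ 0.4371 -0.1297  0.019 ] floor17 [ 0.4371 -0.1296] rim (array([ 0.4375, -0.1296]), 0.0307, array([ 0.4373, -0.13  ]), array([0.0594, 0.0609]))
held rim [147. 173.] [356. 321.]
held foot [169. 322.] [306. 423.]
stack rim [125. 393.] [324. 540.]
stack foot [146. 531.] [277. 630.]
```

View pics/s24.png

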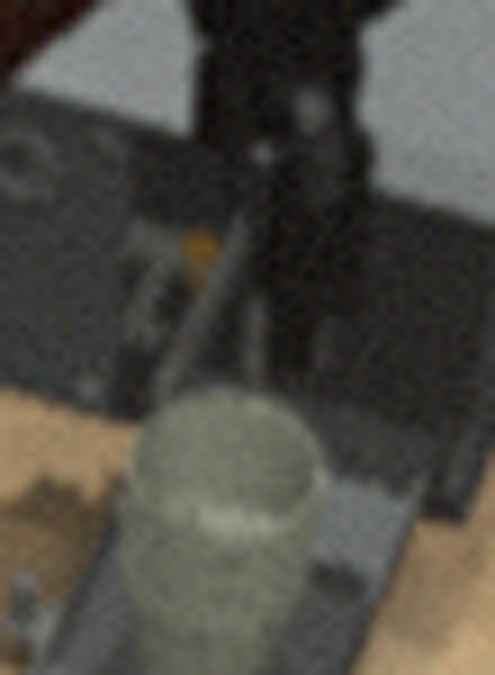

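The two-cup stack is straight (rim seen at 132–325, predicted 125–324). Now the last cup at (0.4372, −0.130).

Emit:
carry_out:
  moves:
    - [[0,0,0,-0.3,-0.6,0,1],[0,0,0,-0.4,-0.9,0,1],[0,0,0,-0.4,-0.9,0,1],[0,0,0,-0.4,-0.9,0,1],[0,0,0,-0.4,-0.9,0,1],[0,0,0,-0.37,-0.8,0.4,1],[0,0,0,-0.1,-0.26,0.7,1],[0,0,0,0,0,0.5,1]]

```text
time: 32.57
tool_pos: [0.4339, -0.1258, 0.1023]
tool_rot: [-0.001, 0.996, -0.089, -0.001]
contact_force: [-0.6, 0.2, -0.3]
gripper_width: 1.001
```

Emit:
carry_out:
  moves:
    - [[0,0,0,0,0,0,1],[0,0,0,0,0,0,1],[0,0,0,0,0,0,1]]

```text
time: 32.82
tool_pos: [0.4363, -0.1295, 0.1058]
tool_rot: [0.0, 0.996, -0.091, 0.0]
contact_force: [0.6, 0.2, 1.0]
gripper_width: 1.002
```

```bash
python3 go.py 0.4372 -0.13 0.032 -10.4
python3 - <<'E'
from h import *
t=grab_frame("top"); crop(t,230,170,430,290,4,"t25.png"); s=grab_frame("side"); crop(s,225,170,425,300,4,"s25.png")
E
```

```text
tcp [ 0.4363 -0.1295  0.1058] a -10.47 tilt 0.01 t 32.82 j [-0.45 -0.26  2.12 -0.    1.28 -0.27]
turn [ 0.   -0.   -0.01] shift after [0.03 0.01 1.85] | shift before turn [0.03 0.01 1.85] force [0.6 0.2 1. ] w 1.002
```

View pics/t25.png

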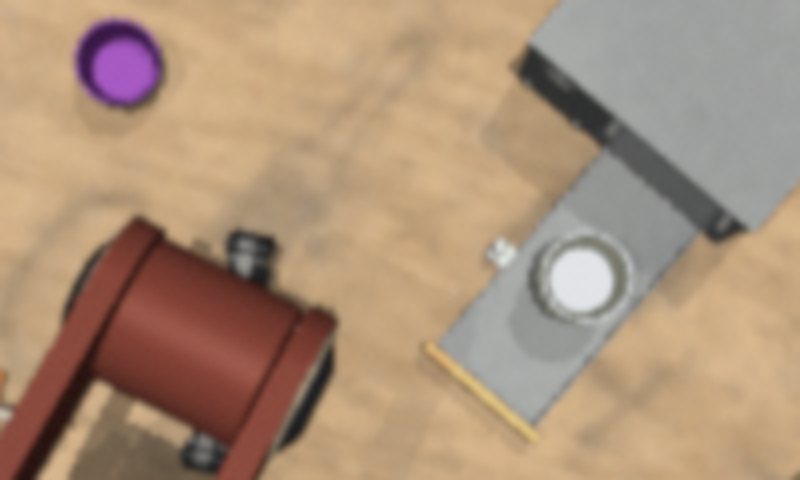

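View pics/s25.png

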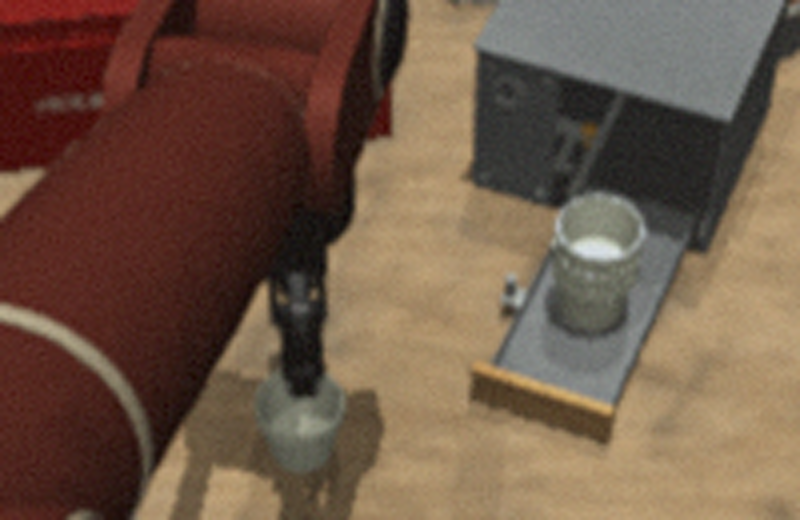

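The stack is upright and the last cup is under the gripper.

Emit:
carry_out:
  moves:
    - [[0,0,0,0.03,0.01,0.3,1],[0,0,0,0,0,0.4,1],[0,0,0,0,0,0.4,1],[0,0,0,0,0,0.4,1],[0,0,0,0,0,0.35,1],[0,0,0,0,0,0,1],[0,0,0,0,0,0,1],[0,0,0,0,0,0,1]]

```text
time: 33.58
tool_pos: [0.4383, -0.1305, 0.033]
tool_rot: [0.0, 0.996, -0.091, 0.001]
contact_force: [-0.1, -0.3, 0.2]
gripper_width: 0.997
```

```bash
python3 go.py 0.4372 -0.13 0.032 -10.4
```

```text
tcp [ 0.4383 -0.1305  0.033 ] a -10.47 tilt 0.14 t 33.58 j [-0.45 -0.14  2.15  0.    1.13 -0.27]
turn [ 0.01 -0.03 -0.01] shift after [-0.03 -0.01  0.02] | shift before turn [-0.03 -0.01  0.02] force [-0.1 -0.3  0.2] w 0.997
```

Emit:
carry_out:
  moves:
    - [[0,0,0,-0.03,-0.01,0.02,1],[0,0,0,0,0,0,1],[0,0,0,0,0,0,-1],[0,0,0,0,0,0,-1],[0,0,0,0,0,0,-1],[0,0,0,0,0,0,-1],[0,0,0,0,0,0,-1],[0,0,0,0,0,0,-1]]

```text
time: 34.25
tool_pos: [0.4366, -0.1293, 0.0319]
tool_rot: [0.0, 0.996, -0.091, 0.0]
contact_force: [-2.0, 0.8, 7.3]
gripper_width: 0.661
```

Emit:
carry_out:
  moves:
    - [[0,0,0,0,0,-0.2,-1],[0,0,0,0,0,-0.4,-1],[0,0,0,0,0,-0.6,-1],[0,0,0,0,0,-0.7,-1],[0,0,0,0,0,-0.8,-1],[0,0,0,0,0,-0.7,-1],[0,0,0,0,0,-0.3,-1],[0,0,0,0,0,0,-1]]

```text
time: 34.92
tool_pos: [0.4379, -0.13, 0.1825]
tool_rot: [0.001, 0.996, -0.091, 0.003]
contact_force: [0.7, 0.3, -1.3]
gripper_width: 0.661
```

```bash
python3 go.py 0.4912 -0.353 0.18 -10.4
```

```text
tcp [ 0.4379 -0.13    0.1825] a -10.44 tilt 0.42 t 34.92 j [-0.45 -0.34  2.05 -0.    1.43 -0.27]
turn [ 0.02 -0.08 -0.01] shift after [2.32 5.24 0.06] | shift before turn [2.32 5.24 0.09] force [ 0.7  0.3 -1.3] w 0.661
```

Emit:
carry_out:
  moves:
    - [[0,0,0,0.3,0.6,0,-1],[0,0,0,0.4,0.9,0,-1],[0,0,0,0.4,0.9,0,-1],[0,0,0,0.4,0.9,0,-1],[0,0,0,0.4,0.9,0,-1],[0,0,0,0.32,0.7,0,-1],[0,0,0,0.1,0.34,0,-1],[0,0,0,0,0,0,-1]]

```text
time: 35.58
tool_pos: [0.4882, -0.3538, 0.1757]
tool_rot: [-0.001, 0.996, -0.092, -0.002]
contact_force: [-0.4, 0.1, -1.0]
gripper_width: 0.661
```

Emit:
carry_out:
  moves:
    - [[0,0,0,0,0,0,-1],[0,0,0,0,0,0,-1],[0,0,0,0,0,0,-1]]

```text
time: 35.83
tool_pos: [0.4889, -0.3503, 0.1778]
tool_rot: [-0.001, 0.996, -0.09, -0.001]
contact_force: [-0.3, 0.0, -0.8]
gripper_width: 0.66
```

```bash
python3 go.py 0.4912 -0.353 0.145 -10.4; python3 sidechk.py s26.png 0.043
```

```text
tcp [ 0.4889 -0.3503  0.1778] a -10.36 tilt 0.09 t 35.83 j [-0.75  0.04  1.72  0.    1.39 -0.56]
turn [-0.01  0.01  0.01] shift after [0.07 0.06 0.82] | shift before turn [0.07 0.06 0.82] force [-0.3  0.  -0.8] w 0.66
held rim [142. 156.] [353. 305.]
held foot [164. 307.] [303. 407.]
stack rim [125. 393.] [324. 540.]
stack foot [146. 531.] [277. 630.]
```

View pics/s26.png

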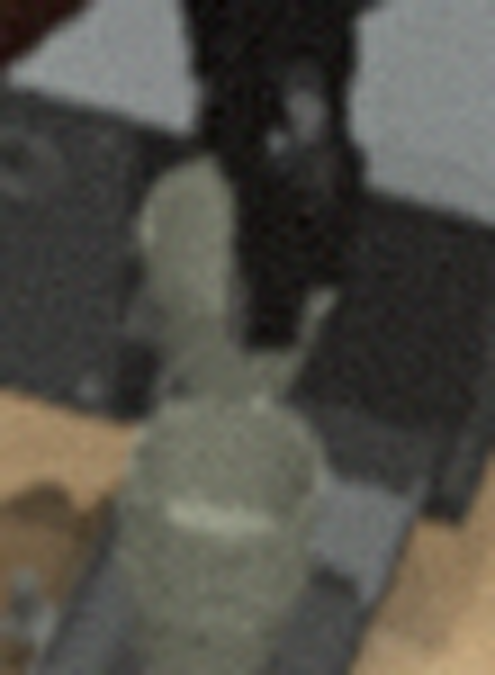

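Emit:
carry_out:
  moves:
    - [[0,0,0,0.06,0.06,0,-1],[0,0,0,0,0,0.2,-1],[0,0,0,0,0,0.3,-1],[0,0,0,0,0,0.3,-1],[0,0,0,0,0,0,-1],[0,0,0,0,0,0,-1],[0,0,0,0,0,0,-1]]

```text
time: 36.47
tool_pos: [0.491, -0.3547, 0.1461]
tool_rot: [-0.0, 0.996, -0.091, -0.0]
contact_force: [0.5, -0.4, -0.4]
gripper_width: 0.659
```

```bash
python3 go.py 0.4912 -0.353 0.094 -10.4
```

```text
tcp [ 0.491  -0.3547  0.1461] a -10.44 tilt 0.05 t 36.47 j [-0.75  0.07  1.74  0.    1.33 -0.57]
turn [-0.01  0.01 -0.01] shift after [-0.   -0.04  1.3 ] | shift before turn [-0.   -0.04  1.3 ] force [ 0.5 -0.4 -0.4] w 0.659
```

Emit:
carry_out:
  moves:
    - [[0,0,0,0,-0.03,0.15,-1],[0,0,0,0,0,0.25,-1],[0,0,0,0,0,0.25,-1],[0,0,0,0,0,0.25,-1],[0,0,0,0,0,0.2,-1],[0,0,0,0,0,0.15,-1],[0,0,0,0,0,0,-1],[0,0,0,0,0,0,-1]]

```text
time: 37.13
tool_pos: [0.4911, -0.3534, 0.0959]
tool_rot: [-0.0, 0.996, -0.091, -0.0]
contact_force: [0.3, 0.5, -0.3]
gripper_width: 0.664
```

```bash
python3 go.py 0.4912 -0.353 0.094 -10.4; python3 sidechk.py s27.png 0.0605
```

```text
tcp [ 0.4911 -0.3534  0.0959] a -10.44 tilt 0.07 t 37.13 j [-0.75  0.13  1.77 -0.    1.25 -0.56]
turn [-0.01  0.01 -0.01] shift after [ 0.   -0.01  0.05] | shift before turn [ 0.   -0.01  0.05] force [ 0.3  0.5 -0.3] w 0.664
held rim [133. 345.] [334. 492.]
held foot [154. 485.] [287. 585.]
stack rim [129. 353.] [329. 501.]
stack foot [150. 493.] [282. 592.]
```

View pics/s27.png

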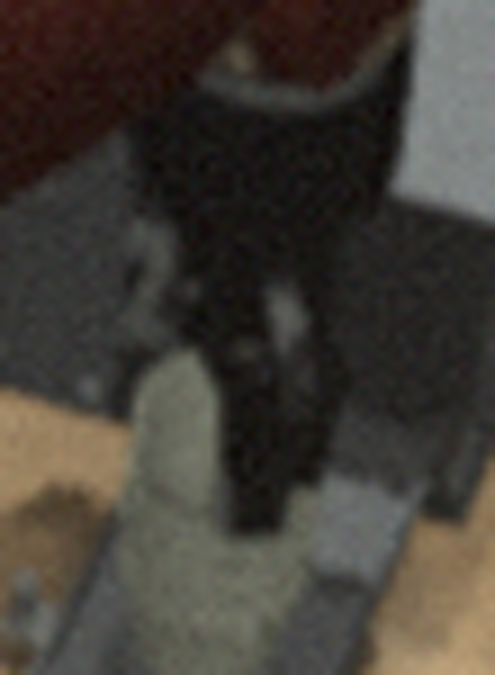

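In place. Final 2 mm, release, rise.

Emit:
carry_out:
  moves:
    - [[0,0,0,0,0,0.06,-1],[0,0,0,0,0,0,-1],[0,0,0,0,0,0,1],[0,0,0,0,0,0,1],[0,0,0,0,0,0,1],[0,0,0,0,0,0,1],[0,0,0,0,0,0,1],[0,0,0,0,0,0,1]]

```text
time: 37.85
tool_pos: [0.4914, -0.3537, 0.0943]
tool_rot: [0.0, 0.996, -0.091, 0.0]
contact_force: [-0.2, 0.7, -0.7]
gripper_width: 1.002
```

Emit:
carry_out:
  moves:
    - [[0,0,0,0,0,-0.2,1],[0,0,0,0,0,-0.4,1],[0,0,0,0,0,-0.6,1],[0,0,0,0,0,-0.7,1],[0,0,0,0,0,-0.5,1],[0,0,0,0,0,-0.2,1],[0,0,0,0,0,0,1]]

```text
time: 38.43
tool_pos: [0.4926, -0.3548, 0.2018]
tool_rot: [0.002, 0.996, -0.091, 0.002]
contact_force: [0.6, -1.1, -0.2]
gripper_width: 1.001
```

```bash
python3 go.py 0.36 -0.245 0.19 50; python3 sidechk.py s28.png 0.0605
```

```text
tcp [ 0.4926 -0.3548  0.2018] a -10.44 tilt 0.34 t 38.43 j [-0.75  0.03  1.69  0.    1.42 -0.56]
turn [  0.06  -0.03 -12.09] shift after [-0.03 -4.3   0.3 ] | shift before turn [-3.76 -2.1   0.27] force [ 0.6 -1.1 -0.2] w 1.001
held rim [156.  93.] [368. 242.]
held foot [178. 247.] [318. 347.]
stack rim [129. 353.] [329. 501.]
stack foot [150. 493.] [282. 592.]
```

View pics/s28.png

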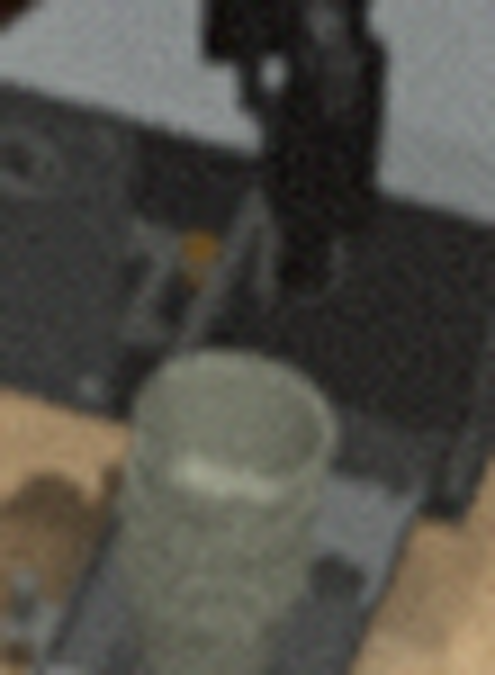

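All three loose cups are nested: the stack rim in the side view is at 133–337, within ~1 px of the predicted 129–329. Now back off, shut the gripper, turn so both fingers face the strip, and approach in front of it.

Emit:
carry_out:
  moves:
    - [[0,0,0,-0.4,-0.25,0,-1],[0,0,0,-0.75,-0.42,0,-1],[0,0,0,-0.75,-0.42,0,-1],[0,0,0,-0.75,-0.42,0,-1],[0,0,0,-0.5,-0.3,0,-1],[0,0,-0.8,0,0,0,-1],[0,0,-0.8,0,0,0,-1],[0,0,-0.8,0,0,0,-1]]

```text
time: 39.15
tool_pos: [0.3794, -0.2584, 0.1958]
tool_rot: [-0.001, 1.0, 0.015, -0.001]
contact_force: [0.0, -0.2, -0.6]
gripper_width: -0.004
```

Emit:
carry_out:
  moves:
    - [[0,0,-0.95,0,0,0,-1],[0,0,-0.95,0,0,0,-1],[0,0,-0.95,0,0,0,-1],[0,0,-0.95,0,0,0,-1],[0,0,-0.95,0,0,0,-1],[0,0,-0.95,0,0,0,-1],[0,0,-0.95,0,0,0,-1],[0,0,-0.95,0,0,0,-1]]

```text
time: 39.82
tool_pos: [0.3797, -0.2587, 0.1956]
tool_rot: [-0.002, 0.94, 0.34, -0.001]
contact_force: [0.3, 0.3, 0.7]
gripper_width: -0.004
```

Emit:
carry_out:
  moves:
    - [[0,0,-0.9,0,0,0,-1],[0,0,-0.9,0,0,0,-1],[0,0,0,0,0,0,-1],[0,0,0,0,0,0,-1]]

```text
time: 40.15
tool_pos: [0.3799, -0.2589, 0.1963]
tool_rot: [-0.002, 0.912, 0.41, -0.001]
contact_force: [-0.5, 0.7, -0.1]
gripper_width: -0.001
```

```bash
python3 go.py 0.38 -0.26 0.015 50.4;python3 - <<'E'
from h import *
t=grab_frame("top"); crop(t,300,170,460,290,5,"t29.png")
E
```

```text
tcp [ 0.3799 -0.2589  0.1963] a 48.44 tilt 0.19 t 40.15 j [-0.76 -0.34  2.02 -0.    1.46 -1.61]
turn [-0.04 -0.   -0.39] shift after [-0.02  0.02  4.53] | shift before turn [-0.02  0.03  4.53] force [-0.5  0.7 -0.1] w -0.001
```

View pics/t29.png

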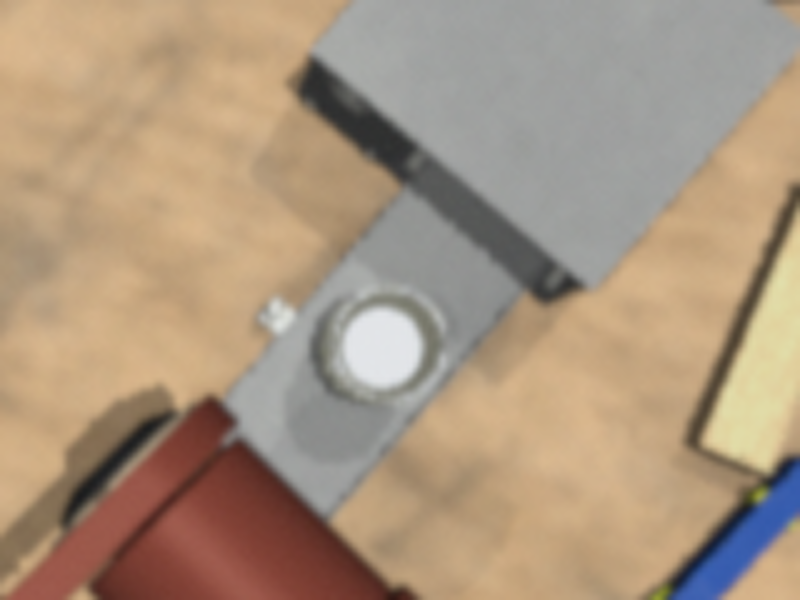

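Emit:
carry_out:
  moves:
    - [[0,0,-0.39,0,0,0.4,-1],[0,0,0,0,0,0.8,-1],[0,0,0,0,0,0.9,-1],[0,0,0,0,0,0.9,-1],[0,0,0,0,0,0.8,-1],[0,0,0,0,0,0.4,-1],[0,0,0,0,0,0,-1],[0,0,0,0,0,0,-1]]

```text
time: 40.87
tool_pos: [0.3798, -0.2589, 0.0291]
tool_rot: [-0.001, 0.905, 0.426, -0.001]
contact_force: [0.5, 0.2, -0.1]
gripper_width: 0.001
```

```bash
python3 go.py 0.38 -0.26 0.015 50.4;python3 - <<'E'
from h import *
t=grab_frame("side"); crop(t,300,150,440,290,5,"s29.png")
E
```

```text
tcp [ 0.3798 -0.2589  0.0291] a 50.46 tilt 0.17 t 40.87 j [-0.76 -0.12  2.15 -0.    1.12 -1.64]
turn [-0.03 -0.    0.01] shift after [-0.02  0.02  0.35] | shift before turn [-0.02  0.02  0.35] force [ 0.5  0.2 -0.1] w 0.001
```

View pics/s29.png

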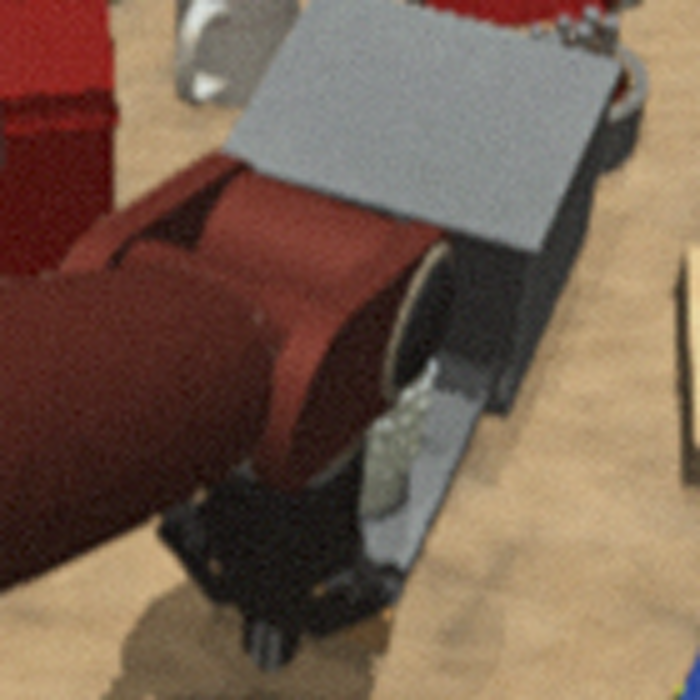

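Gripper shut in front of the strip, centred. Lower to 16 mm and move forward to contact.

Emit:
carry_out:
  moves:
    - [[0,0,0,0,0,0.33,-1],[0,0,0,0,0.15,0,-1],[0,0,0,0,0.2,0,-1],[0,0,0,0,0.2,0,-1],[0,0,0,0,0.15,0,-1],[0,0,0,0,0.1,0,-1],[0,0,0,0,0.1,0,-1],[0,0,0,0,0.1,0,-1]]

```text
time: 41.58
tool_pos: [0.4114, -0.2849, 0.017]
tool_rot: [-0.001, 0.904, 0.427, -0.0]
contact_force: [-2.9, 3.2, 3.1]
gripper_width: 0.002
```

```bash
python3 go.py 0.505 -0.363 0.015 50.4
```

```text
tcp [ 0.4114 -0.2849  0.017 ] a 50.51 tilt 0.1 t 41.58 j [-0.75 -0.    2.05 -0.    1.09 -1.64]
turn [-0.02 -0.    0.02] shift after [-0.01  3.05  0.05] | shift before turn [-0.02  3.05  0.04] force [-2.9  3.2  3.1] w 0.002
```

Emit:
carry_out:
  moves:
    - [[0,0,0,0,0.12,0,-1],[0,0,0,0,0.14,0,-1],[0,0,0,0,0.14,0,-1],[0,0,0,0,0.14,0,-1],[0,0,0,0,0.14,0,-1],[0,0,0,0,0.14,0,-1],[0,0,0,0,0.14,0,-1],[0,0,0,0,0.14,0,-1]]

```text
time: 42.25
tool_pos: [0.4452, -0.3126, 0.0167]
tool_rot: [-0.001, 0.904, 0.427, -0.0]
contact_force: [-4.1, 3.8, 5.1]
gripper_width: -0.002
```

Emit:
carry_out:
  moves:
    - [[0,0,0,0,0.14,0,-1],[0,0,0,0,0.14,0,-1],[0,0,0,0,0.14,0,-1],[0,0,0,0,0.14,0,-1],[0,0,0,0,0.14,0,-1],[0,0,0,0,0.14,0,-1],[0,0,0,0,0.14,0,-1],[0,0,0,0,0.12,0,-1]]

```text
time: 42.92
tool_pos: [0.4791, -0.3405, 0.0167]
tool_rot: [-0.001, 0.904, 0.427, -0.0]
contact_force: [-5.7, 5.5, 5.3]
gripper_width: -0.001
```

```bash
python3 go.py 0.505 -0.363 0.015 50.4;python3 - <<'E'
from h import *
t=grab_frame("side"); crop(t,300,150,440,290,5,"s30.png"); t=grab_frame("top"); crop(t,330,120,470,260,5,"t30.png")
E
```

```text
tcp [ 0.4791 -0.3405  0.0167] a 50.51 tilt 0.16 t 42.92 j [-0.74  0.19  1.84  0.    1.11 -1.63]
turn [-0.03 -0.    0.02] shift after [-0.02  0.86  0.04] | shift before turn [-0.02  0.86  0.04] force [-5.7  5.5  5.3] w -0.001
```

View pics/s30.png

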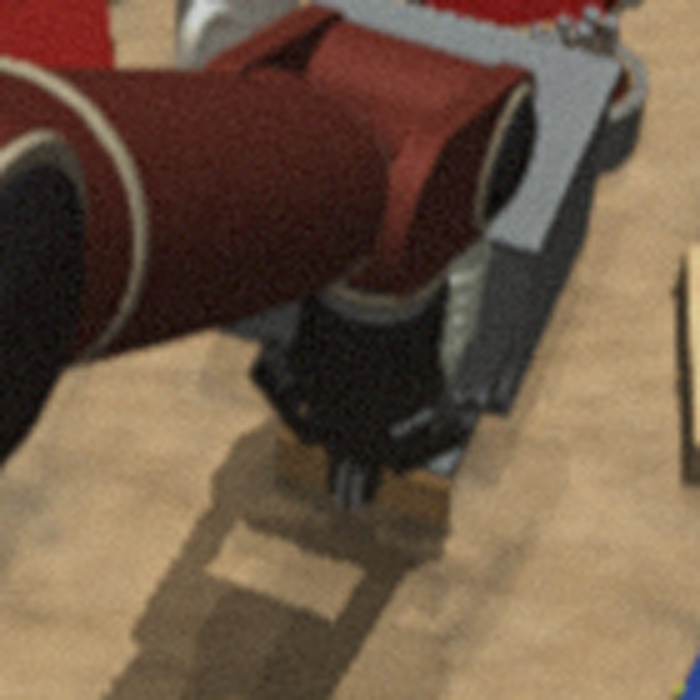

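View pics/t30.png

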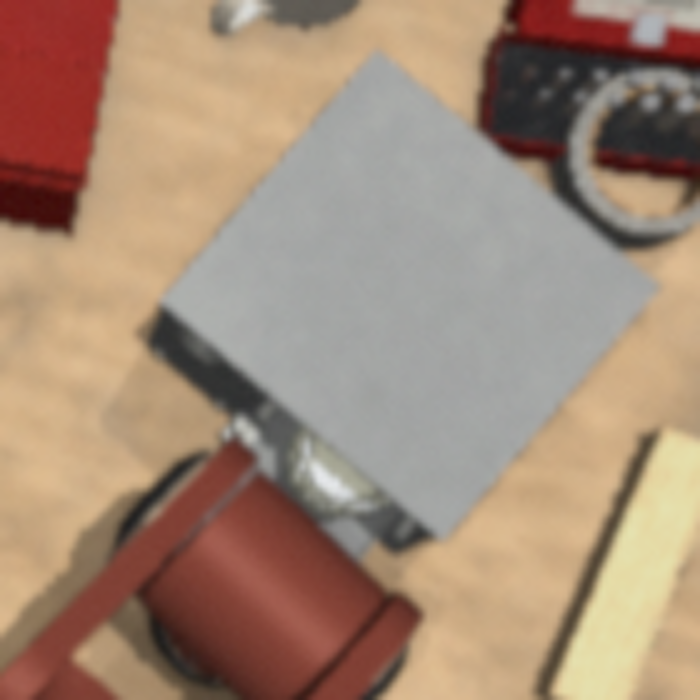

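The stack is entering under the roof, clear of it; force ~8 N. Now the last ~35 mm, more slowly.

Emit:
carry_out:
  moves:
    - [[0,0,0,0,0.12,0,-1],[0,0,0,0,0.12,0,-1],[0,0,0,0,0.12,0,-1],[0,0,0,0,0.12,0,-1],[0,0,0,0,0.1,0,-1],[0,0,0,0,0.08,0,-1],[0,0,0,0,0.06,0,-1],[0,0,0,0,0,0,-1]]

```text
time: 43.68
tool_pos: [0.5014, -0.3589, 0.0164]
tool_rot: [-0.001, 0.904, 0.427, -0.0]
contact_force: [-1.8, 2.9, 0.2]
gripper_width: -0.001
```

```bash
python3 go.py 0.505 -0.363 0.015 50.4
```

```text
tcp [ 0.5014 -0.3589  0.0164] a 50.51 tilt 0.06 t 43.68 j [-0.74  0.25  1.77  0.    1.12 -1.62]
turn [-0.01 -0.    0.02] shift after [-0.02  0.14  0.04] | shift before turn [-0.02  0.14  0.04] force [-1.8  2.9  0.2] w -0.001
```

Emit:
carry_out:
  moves:
    - [[0,0,0,0,0.06,0,-1],[0,0,0,0,0,0,-1],[0,0,0,0,0,0,-1]]

```text
time: 43.93
tool_pos: [0.5031, -0.3603, 0.0164]
tool_rot: [-0.001, 0.904, 0.427, -0.0]
contact_force: [-2.7, 4.1, 1.6]
gripper_width: -0.003
```

Emit:
carry_out:
  moves:
    - [[0,0,0,0,0.06,0,-1],[0,0,0,0,0,0,-1],[0,0,0,0,0,0,-1]]

```text
time: 44.18
tool_pos: [0.5051, -0.362, 0.0164]
tool_rot: [-0.0, 0.904, 0.427, -0.0]
contact_force: [-2.3, 2.2, 0.1]
gripper_width: -0.003
```

Emit:
carry_out:
  moves:
    - [[0,0,0,0,0.06,0,-1],[0,0,0,0,0,0,-1],[0,0,0,0,0,0,-1]]

```text
time: 44.43
tool_pos: [0.5067, -0.3633, 0.0164]
tool_rot: [-0.001, 0.904, 0.427, -0.0]
contact_force: [-3.2, 3.6, 1.0]
gripper_width: -0.001
```

Emit:
carry_out:
  moves:
    - [[0,0,0,0,0.06,0,-1],[0,0,0,0,0,0,-1],[0,0,0,0,0,0,-1]]

```text
time: 44.68
tool_pos: [0.5083, -0.3646, 0.0164]
tool_rot: [-0.001, 0.904, 0.427, -0.0]
contact_force: [-5.2, 4.4, 1.8]
gripper_width: 0.001
```

Run:
```python
from h import *
print(state()["contact_force"],tcp()[0])
t=grab_frame("side"); crop(t,330,150,430,260,6,"s31.png"); t=grab_frame("top"); crop(t,330,120,470,260,5,"t31.png")
```

```text
[-5.24961785  4.4181348   1.82028542] [ 0.50825248 -0.36458221  0.01639371]
```

View pics/s31.png

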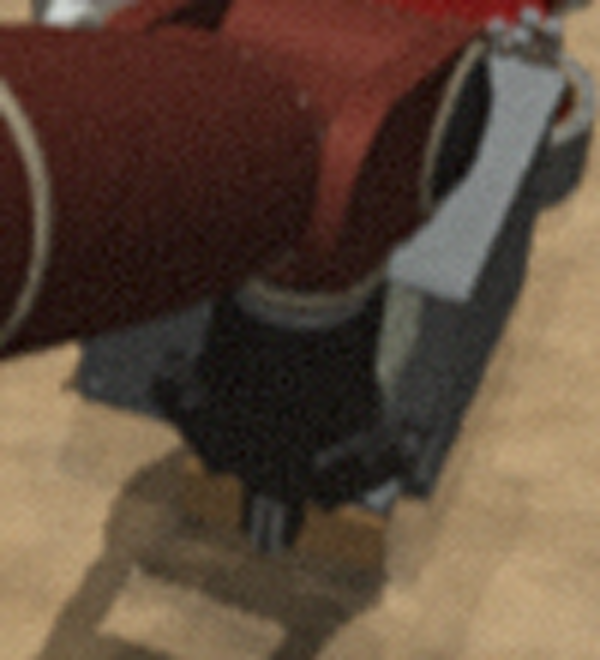

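View pics/t31.png

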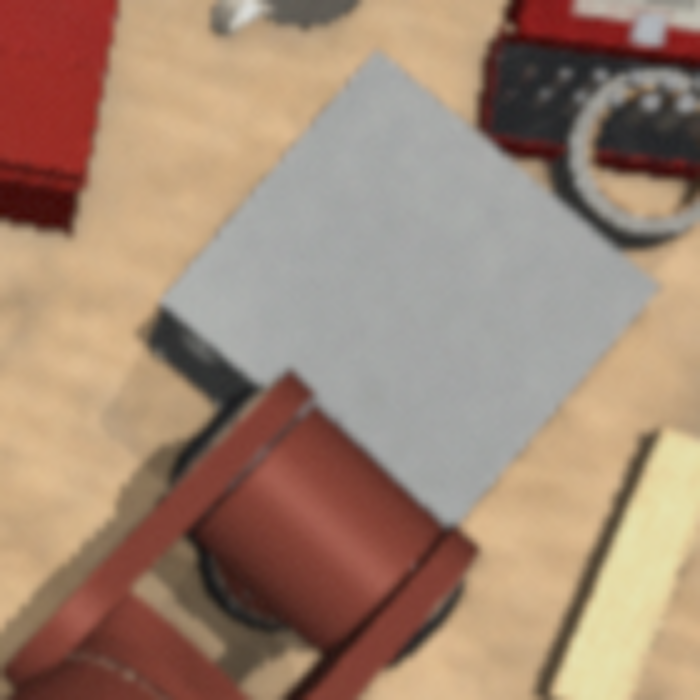

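Emit:
carry_out:
  moves:
    - [[0,0,0,0,0.06,0,-1],[0,0,0,0,0,0,-1],[0,0,0,0,0,0,-1]]

```text
time: 45.03
tool_pos: [0.5083, -0.3646, 0.0164]
tool_rot: [-0.004, 0.904, 0.427, -0.002]
contact_force: [-10.3, 10.6, 8.5]
gripper_width: 0.004
```

Emit:
carry_out:
  moves:
    - [[0,0,0,0,0.06,0,-1],[0,0,0,0,0,0,-1],[0,0,0,0,0,0,-1]]

```text
time: 45.28
tool_pos: [0.5083, -0.3646, 0.0163]
tool_rot: [-0.007, 0.904, 0.427, -0.003]
contact_force: [-18.5, 15.1, 15.7]
gripper_width: 0.0
```

Emit:
carry_out:
  moves:
    - [[0,0,0,0,0.06,0,-1],[0,0,0,0,0,0,-1],[0,0,0,0,0,0,-1]]

```text
time: 45.53
tool_pos: [0.5084, -0.3647, 0.0163]
tool_rot: [-0.01, 0.904, 0.427, -0.005]
contact_force: [-26.1, 21.0, 22.5]
gripper_width: 0.0
```

Firm stop at ~33 N, well above the 12 N needed to latch. Backing off.

Emit:
carry_out:
  moves:
    - [[0,0,0,0,-0.15,0,-1],[0,0,0,0,-0.15,0,-1],[0,0,0,0,-0.3,0,-1],[0,0,0,0,-0.4,0,-1],[0,0,0,0,-0.5,0,-1],[0,0,0,0,-0.5,0,-1],[0,0,0,0,0,-0.5,-1],[0,0,0,0,0,-0.8,-1]]

```text
time: 46.2
tool_pos: [0.4503, -0.3171, 0.0657]
tool_rot: [-0.002, 0.904, 0.427, -0.001]
contact_force: [1.3, -1.0, 0.0]
gripper_width: -0.001
```

Emit:
carry_out:
  moves:
    - [[0,0,0,0,-0.5,-0.9,-1],[0,0,0,0,-0.7,-0.9,-1],[0,0,0,0,-0.7,-0.9,-1],[0,0,0,-0.8,-0.4,-0.5,-1],[0,0,0,-0.9,0,0,-1],[0,0,0,-0.9,0,0,-1],[0,0,0,0,0,0,-1]]

```text
time: 46.78
tool_pos: [0.3172, -0.3489, 0.1931]
tool_rot: [0.004, 0.906, 0.424, -0.001]
contact_force: [-1.2, 1.3, 0.8]
gripper_width: 0.002
```

Run:
```python
from h import *
print(state()["contact_force"],tcp()[0],state()["time"])
t=grab_frame("side"); crop(t,300,130,430,260,6,"s32.png");crop(t,0,0,640,480,1,"s32f.png"); t=grab_frame("top"); crop(t,0,0,640,480,1.2,"t32.png")
```

```text
[-1.24449981  1.26313224  0.77192487] [ 0.31720926 -0.34886078  0.19307383] 46.7833
```

View pics/s32.png

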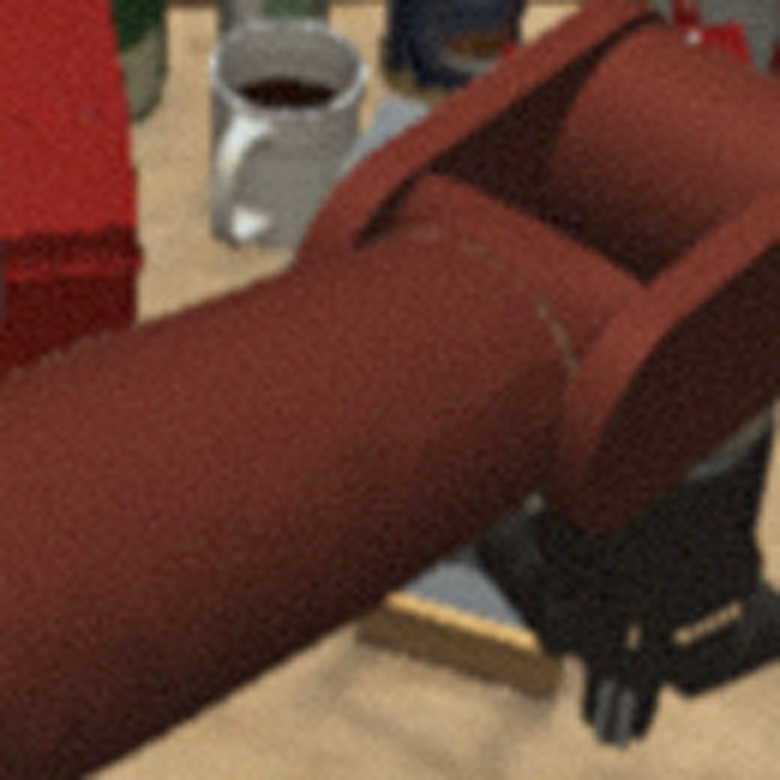

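View pics/t32.png

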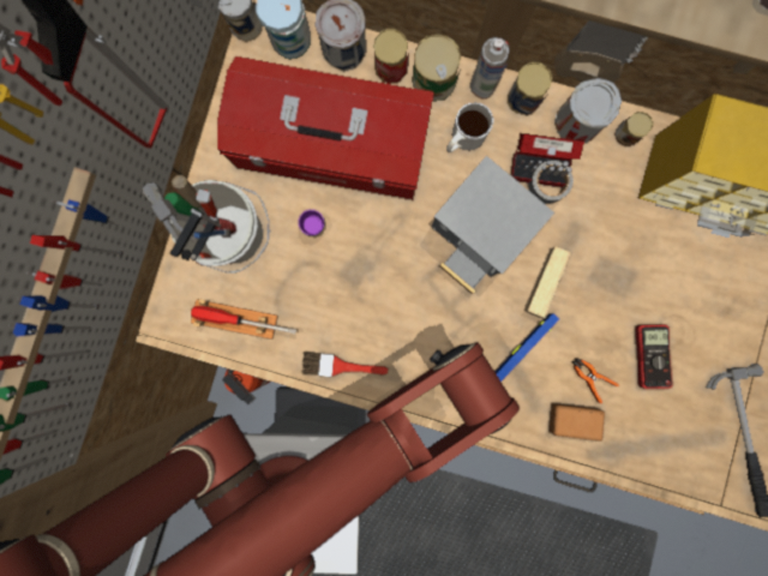

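The tray stays shut, the screwdriver lies in the rest, and no loose white cup remains on the bench. I'll swing the arm aside so the side camera can see the stack in the locker.

Emit:
carry_out:
  moves:
    - [[0,0,0,0.5,-0.5,0,-1],[0,0,0,0.7,-0.5,0,-1],[0,0,0,0.7,-0.5,0,-1],[0,0,0,0.9,-0.4,0,-1],[0,0,0,0.9,-0.3,0,-1],[0,0,0,0.9,-0.2,0,-1],[0,0,0,0.7,-0.1,0,-1],[0,0,0,0.3,0,0,-1]]

```text
time: 47.55
tool_pos: [0.3864, -0.1037, 0.191]
tool_rot: [0.0, 0.903, 0.429, 0.001]
contact_force: [0.0, -0.1, -0.4]
gripper_width: 0.0
```

Emit:
carry_out:
  moves:
    - [[0,0,0,0.6,-0.6,0,-1],[0,0,0,0.6,-0.6,0,-1],[0,0,0,0.3,-0.3,0,-1],[0,0,0,0,0,0,-1],[0,0,0,0,0,0,-1]]

```text
time: 47.97
tool_pos: [0.377, -0.0219, 0.1908]
tool_rot: [0.001, 0.904, 0.428, 0.0]
contact_force: [-0.8, -0.2, 0.6]
gripper_width: -0.003
```

Run:
```python
from h import *
print(state()["contact_force"],tcp()[0],state()["time"])
t=grab_frame("side"); crop(t,335,150,415,250,7,"s33.png"); t=grab_frame("top"); crop(t,350,120,480,260,5,"t33.png"); crop(t,155,240,260,300,7,"t33d.png")
```

```text
[-0.84907856 -0.17464161  0.55968872] [ 0.37695675 -0.02186392  0.19084268] 47.9667
```

View pics/s33.png

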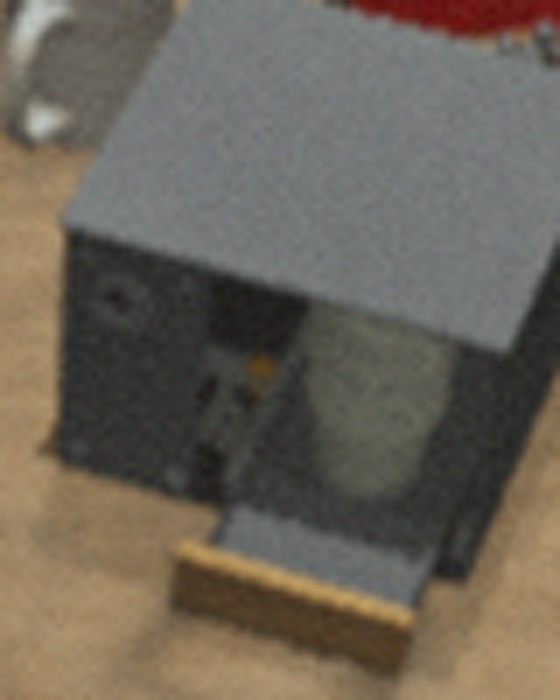

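View pics/t33.png

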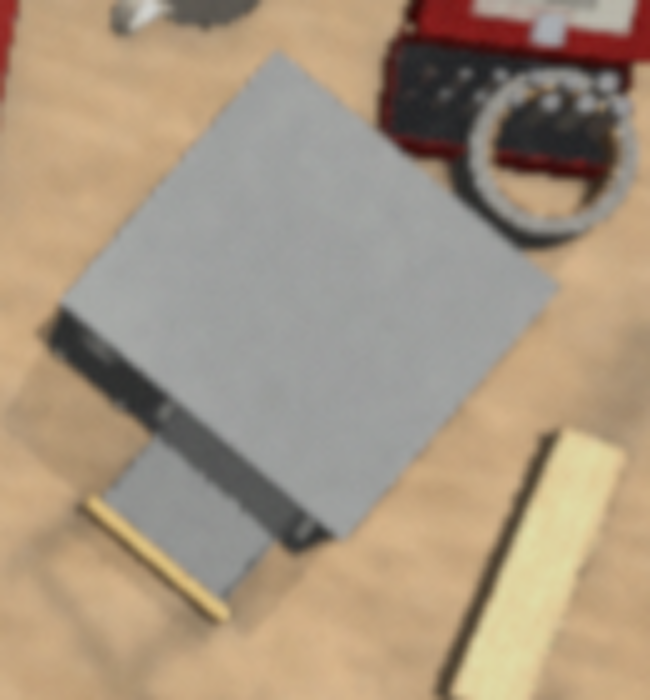

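View pics/t33d.png

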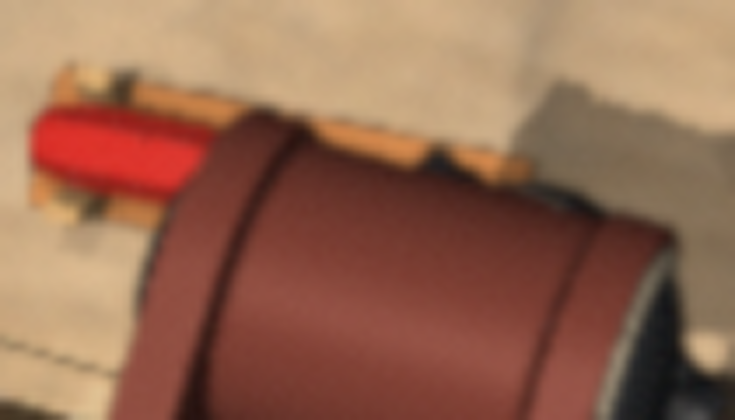

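The strip is exactly where it was at the start ((85,505)–(225,612) in the crop). The stack stands upright under the roof, the handle is at its original place, and the arm is free. Handing in.

```bash
python3 -c "
from plant import ticket,state
print(ticket.job_done(), state()['time'])"
```

```text
the job is handed in; nothing more can be done
the job is handed in; nothing more can be done
```

The job is handed in at about 48 s of the 210 s allowed; no verdict comes back.

**What I did:** I pushed the screwdriver blade into the ringed hole at about 5 N until the latch tripped and the tray sprang out. I then laid the screwdriver back in its rest. I nested the three loose white cups in the tray's fixed cup; only three were there, and the purple one was left alone. Finally I pushed the tray home to a firm stop at about 33 N and moved the arm clear.

**What the last checks showed:**
- **Tray:** the strip is back at its starting image position and stayed there after I let go. I could not read the latch lever itself.
- **Cups:** the stack stands upright under the locker roof. It was measured within about 2 mm of the nest axis before closing.
- **Screwdriver:** the tip was within about 1 px of its starting position when I released it. In the final picture the arm hid the shaft, so only the handle could be confirmed there.
- **Offcut and level:** neither was touched. The offcut looks unmoved in the last picture. The level I only saw whole in the picture before that, partly behind the arm.
- **Small disagreements:** the two cameras and the arm's own position differed by up to about 3–4 mm on the hole. The jaw reading on the cups was 56–57 mm, against the 59 mm rim. Neither caused a problem.

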